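Lock the tube-rack carriage with a mallet

TASK

Slide the tube-rack carriage along its rails until it is hard against its stop, then, with the mallet held in the gripper, strike the leaning red-headed lock pin in with quick firm blows, the mallet face square to the pin and never with the gripper itself, until it is fully home and no yellow shows. Finally stand the mallet back head-down on its rubber mat, let go of it, and leave everything else on the bench alone.

Things in the scene. Friction and masses are not known exactly. Their poses are not given: they have to be found in the camera images.
- station: rack-reading station fixed to the bench: plywood base 160 (x) x 380 (y) x 18 mm, two rails along y (the slide direction). At its +y end an aluminium block with a flat top, 82 (x) x 64 mm, tilted 30 deg about x to face up and to +y; the lock pin stands square out of its middle, at x 0, y 160, z 83 mm. Origin: centre of the base's underside; z up
- carriage (a joint): position of the grey carriage with the blue tube rack along the rails, in m: 0 = far from the bracket, 0.120 = hard against its stop, with the slotted steel ear under the lock pin; it slides along the station's +y against about 4 N of friction. The rack block on it is 125 x 125 mm, its tube caps reach 107 mm above the bench
- carriage_knob (a point): grip point on the carriage's upright black round knob (22 mm in diameter, 40 mm tall, top 92 mm and foot 52 mm above the bench); this point is on its axis 78 mm above the bench. The rack's side is 43 mm from its axis towards the station's +y; free room on the other sides
- pin (a joint): how far the sprung lock pin has been driven in along its leaning axis, in m: 0 = fully out, 0.014 = fully home on its hard stop; stiff (about 11 N of friction and up to 2 N of spring), it stays where it is left
- pin_top (a point): middle of the flat top of the lock pin's head, 16 mm in diameter, upper 4 mm red, yellow below; z points out along the pin's axis, leaning 30 deg (0.524 rad) from vertical to the station's +y. It stands 16 mm out of the block when fully out, 2 mm when home (no yellow shows). Black guard cheeks, 14 mm high and 44 mm long in x, leave 26 mm free each side of the axis across the lean
- mat: blue-grey rubber mat 170 x 170 x 4 mm, fixed on the bench. Origin: centre of its underside
- mallet: soft-faced mallet, about 280 g, standing on one orange face: upright round head 44 mm in diameter, 64 mm tall, orange ends, steel middle; a wooden handle, 16 mm wide (y) and 22 mm tall, runs level from the head's mid-height along the mallet's own -x, ending 157 mm from the head's axis. Origin: centre of the lower face; z up along the head's axis
- mallet_grip (a point): grip point in the middle of the mallet's handle section, 55 mm along -x from the head's axis and 36 mm above the lower face
- beaker: bystander, leave alone: glass beaker, 70 mm wide, 90 mm tall, standing open upwards
- wash_bottle: bystander, leave alone: white plastic wash bottle with a red cap, 68 mm wide, 190 mm tall
- jar: bystander, leave alone: amber glass jar with a black lid, 52 mm wide, 70 mm tall
- screwdriver: bystander, leave alone: screwdriver lying on the bench
- tip_box: bystander, leave alone: closed yellow plastic box 60 x 110 x 55 mm
- spare_rack: bystander, leave alone: spare green tube rack 80 x 180 x 40 mm with a few tubes
There are look-alikes about, which are no part of the job. There is more than one size of the mallet; the job needs the largest. Several things look just like the mat: the one meant starts farthest from the robot's base.

How it is judged:
On the way, in this order (a step that is already met when the one before it is completed fails the run):
1. the carriage is hard against its stop while the lock pin is still up (value of joint carriage above 0.1175 m and value of joint pin below 0.007 m), for 0.2 s.
2. the mallet, held by the fingers, strikes the lock pin: the pin is driven in at more than 0.05 m/s (a blow, not a slow push) (velocity of joint pin above 0.05 m/s and contact force between the fingers and mallet above 1 N).
At the end, for the whole second after the job is handed in: the carriage is within 2.5 mm of its stop, the lock pin within 1.8 mm of fully home, and the mallet stands at rest and upright (within 0.1 rad), released, on its face on the mat with its head's axis within 90 mm of the mat's centre (value of joint carriage above 0.1175 m and value of joint pin above 0.0122 m and horizontal distance between mallet and mat below 0.09 m and angle between mallet's own z axis and vertical below 0.1 rad and height (world z) of mallet between 0.002 and 0.008 m and linear speed of mallet below 0.02 m/s and contact force between the fingers and mallet below 0.1 N); the robot touches nothing.
It fails at once if the mallet hits the lock pin askew: its head more than 0.35 rad (20 degrees) off the pin's axis (contact force between mallet and pin above 2 N and angle between the z axis of mallet and the z axis of pin_top, either way round above 0.35 rad).
It fails at once if the gripper or the arm itself presses on the lock pin (contact force between any of the fingers, the arm and pin above 0.5 N).
It fails at once if a bystander is moved by more than 25 mm (distance of any of beaker, wash_bottle, jar, screwdriver, tip_box, spare_rack from where it was at the start of the episode above 0.025 m).
It also fails if it takes over 61 s, if anything falls off the work surface, if the arm or the gripper's body presses on something with over 40 N, if the wrist force passes 120 N, or if a joint passes its speed limit or range.

ROBOT

A 6-joint arm with a two-finger parallel gripper is mounted at the origin on the work surface. World frame = base frame: x ahead of the robot, y to its left, z up, the work surface at z = 0. Lengths are in m, angles in rad, forces in N, time in s.
With the tool pointing down it reaches from about 0.225 to 0.875 m from the base axis. Payload 3.4 kg.
Tool frame: the origin (TCP) lies where the fingers leave the gripper's body, on its centre line; the fingertips stand 73 mm ahead of it and the grasp point (between the pads) lies 54 mm ahead of it (manip.pinch_z is the distance from the TCP to the grasp point, in m); z points along the fingers, y is the line along which they close (so a half turn about z gives the same grasp; the last joint's range is limited). The gripper opens to 85 mm and grips with 20 to 120 N. Pads are 22 mm wide; open, the fingers measure 114 mm over their backs; the gripper's body (76 mm by 85 mm) begins 54 mm behind the grasp point. The pads swing forward as they close: fully open they stand 13 mm farther back than shut.
Start: joints at [-1.385, 0.276, 1.505, -0, 1.361, -0.121], TCP at [0.174, -0.548, 0.304] pointing down, gripper open.
Joint ranges: [-2.89, 2.89], [-0.75, 2.08], [0.22, 2.7], [-1.18, 4.32], [0.11, 2.71], [-2.7, 2.7]. Speed limits (rad/s): [2.57, 2.57, 3.14, 3.14, 3.14, 3.14].

INTERFACE

Orientations are given as a unit quaternion [w, x, y, z].
In Python, from rig import readout, imaging, manip gives the robot as it stands. The module is installed in compiled form; this text tells all that it offers.
- The arm moves only by the tool servo_tool, never from a script. Its argument "moves" is a list of rows, each an object with "dp": the shift along the tool's x, y, z in units of 0.2 m (1.0 is 0.2 m), a list of three; "delta_rot": the turn, a rotation vector about the tool's x, y, z in units of 0.1 rad (1.0 is 0.1 rad), a list of three; "fingers": the opening, from 0 (shut) to 1 (fully open). In form: [{"dp": [dx, dy, dz], "delta_rot": [wx, wy, wz], "fingers": fingers}, ...]. A call has 1 to 5 rows; each row shifts and turns the commanded pose from where the row before left it, along the tool's axes as they then stand; what a row does not reach is not made up. A row lasts 1/10 s, in which the tool goes at most 50 mm and 8.59 degrees, less where a joint would pass 70% of its speed; a pose out of reach is approached as far as the arm can. A call with a number of a shift or a turn outside -1 to 1 is refused whole. A call with a gripper value outside its range is refused whole. The fingers move at their own pace and stop on an object; "force" is the grip in N (left out, the last holds). Time passes only in rows, so rows that do not move let the fingers close. It gives the time, the measured TCP pose, the force, the opening and the grip force at its end, in the units of the state.
- readout.get_state(): the state, without advancing time (a new reading comes with each control period).
- imaging.get_image(name): name is "side" or "top"; returns (picture, depth): 384x512x3 uint8, red, green, blue; 384x512 float32, m along the optical axis (not along the pixel's ray), 0 where there is no reading.
- imaging.calibration(name): a dict with "intrinsics" (3x3 intrinsics, pixels), "R" (3x3) and "t" (3): a world point X has camera coordinates R X + t. Camera axes: x right, y down, z forward; pixel columns grow to the right and rows downward; lengths in m; the calibration is good to about 2 mm. A picture is of the moment at which its call begins. calibration takes no time and is no camera call.
- manip.sign_off(): hands the job in; it is judged then, once.
The state is a dict: "clock": time; "qpos": joint angles; "qd": joint speeds; "effort": joint torques, N m; "position": TCP position; "ee_rot": TCP orientation; "contact_force": force on the tool from outside, world axes, zero at the start; "moment": the same for the moment, N m; "width": finger opening in m; "gripper_force": force on a finger pad.
Only numpy, scipy, OpenCV 4.12 (cv2) and the standard library are available. Lean on these libraries where they do the work, as an engineer would, in place of code of your own. Each camera call takes 0.05 s, during which the arm holds its last target. There are 200 camera calls.

## Working session

There is one attempt and no reset: what is moved stays moved. The work goes in short steps, Python scripts to look and compute and a tool call to move; the robot and the scene stay as the last step left them, time stands still between calls to the robot, and variables do not carry over. Pictures are saved under pics/ and viewed, at most 10 in all, crops included, and the job is handed in when it is done.

Besides the shell and the picture viewer there is one more tool, called after "Request:" as a command line: name --argument value ..., lists and objects as JSON in quotes. servo_tool: Moves the arm, as the interface text tells. Its arguments: {"type":"object","properties":{"moves":{"type":"array"},"force":{"type":"number"}},"required":["moves"]}

```bash
mkdir -p pics; cat > h.py <<'E'
import numpy as np, cv2
from rig import readout, imaging, manip
def grab(n):
    im,d=imaging.get_image(n); np.savez(f'{n}.npz',im=im,d=d); return im,d
def load(n):
    z=np.load(f'{n}.npz'); return z['im'],z['d']
def ray(n,u,v,h):
    c=imaging.calibration(n);K,R,t=[np.array(c[k],float) for k in('intrinsics','R','t')]
    o=-R.T@t; r=R.T@np.linalg.solve(K,[u,v,1]); return o+r*(h-o[2])/r[2]
def cloud(n,d):
    c=imaging.calibration(n);K,R,t=[np.array(c[k],float) for k in('intrinsics','R','t')]
    v,u=np.indices(d.shape); p=np.stack([(u-K[0,2])/K[0,0]*d,(v-K[1,2])/K[1,1]*d,d],-1)
    return (p-t)@R
E
python3 - <<'E'
from h import *
for n in('top','side'):
    im,d=grab(n); cv2.imwrite(f'pics/{n}0.png',cv2.resize(im[...,::-1],(800,600),interpolation=cv2.INTER_CUBIC))
    c=imaging.calibration(n);print(n,-np.array(c['R']).T@c['t'],np.array(c['R']).round(2).tolist(),c['intrinsics'][0][0])
print(readout.get_state())
E
```

```text
top [0.37605385 0.01990232 1.43057723] [[0.02, -1.0, 0.0], [-0.99, -0.02, -0.12], [0.12, -0.0, -0.99]] 355.14673691862174
side [0.27038631 0.91818034 0.74596562] [[-0.96, -0.27, -0.01], [-0.14, 0.55, -0.82], [0.23, -0.79, -0.57]] 355.0451024782605
{'clock': 0.1, 'qpos': array([-1.38499533e+00,  2.76537231e-01,  1.50603203e+00,  2.93729226e-05,
        1.36072047e+00, -1.21012753e-01]), 'qd': array([ 0.00050791, -0.00254746, -0.0035519 , -0.00039095, -0.00020102,
        0.00066884]), 'effort': array([ 1.57382718e-03, -4.17700124e+01, -2.46404511e+01, -1.43000057e-04,
        5.73706959e-03, -1.13334903e-05]), 'position': array([ 0.17359073, -0.54778609,  0.30311284]), 'ee_rot': array([-8.48560346e-04,  9.88256338e-01,  1.52802785e-01, -1.31294717e-05]), 'contact_force': array([-0.35631612,  0.15306987,  0.65680296]), 'moment': array([ 0.03844912,  0.02361371, -0.01615806]), 'gripper_force': 0.0, 'width': 0.08527300010754983}
```

View pics/top0.png

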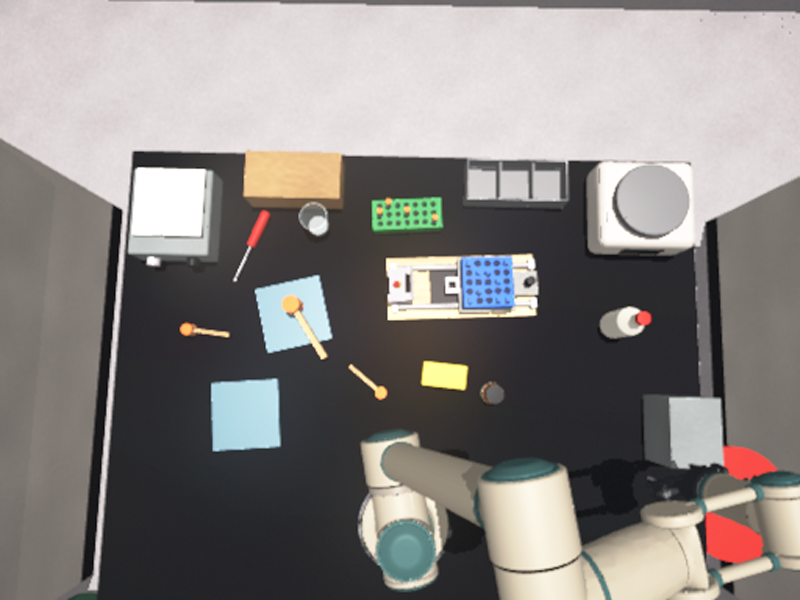

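View pics/side0.png

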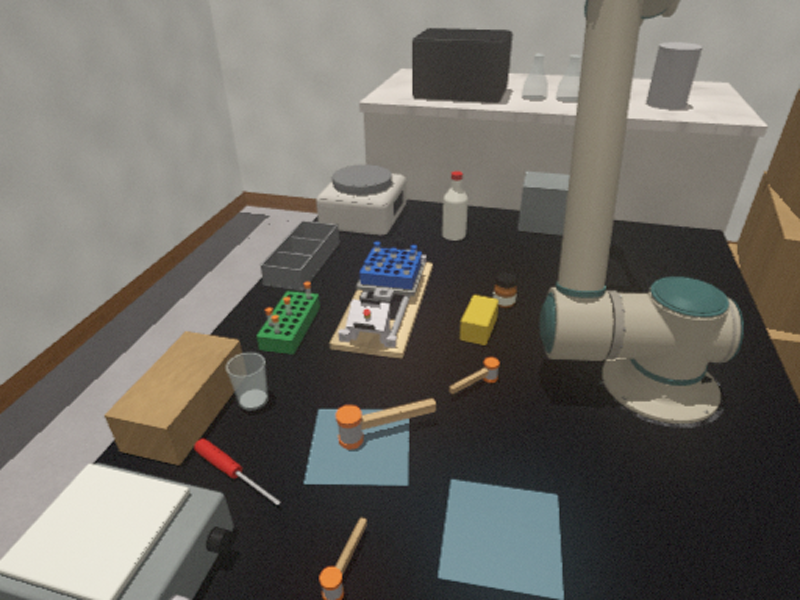

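Top picture (800x600): mallets at (291,303), (187,329) and (380,392). The one at (291,303) is clearly the largest. Mats are at (293,314) and (245,414); the base is near (405,540), so the first, under the large mallet, should be farthest. The station runs with its pin end (397,284) on the left (+y) and its knob at (530,282).

```bash
python3 - <<'E'
from h import *
im,d=load('top'); hsv=cv2.cvtColor(im,cv2.COLOR_RGB2HSV); P=cloud('top',d)
def comps(mask,h,name,amin=8):
    n,l,s,c=cv2.connectedComponentsWithStats(mask.astype(np.uint8))
    for i in range(1,n):
        if s[i,4]>=amin and 160<c[i,1]+60:
            print(name,c[i].round(1),s[i].tolist(),'z90',np.percentile(P[l==i][:,2],90).round(3),'xy',ray('top',*c[i],h)[:2].round(4))
H,S,V=[hsv[...,k].astype(int) for k in range(3)]
comps((H>=4)&(H<=14)&(S>170)&(V>150),.068,'orange')
comps(((H<=3)|(H>=175))&(S>150)&(V>100),.083,'red',4)
comps((H>90)&(H<106)&(S>40)&(S<140)&(V>120),.004,'mat',300)
m=((H>104)&(H<125)&(S>140)&(V>80)); comps(m,.09,'rack',300)
r=lambda z: np.percentile(z,90)
# mat rectangles
for (x0,x1,y0,y1) in((160,215,170,230),(130,185,238,292)):
    mm=np.zeros(H.shape,np.uint8);s=np.s_[y0:y1,x0:x1];mm[s]=((H>90)&(H<106)&(S>40)&(V>120))[s]
    pts=np.argwhere(mm)[:,::-1]; q=np.array([ray('top',*p,.004)[:2] for p in pts]).astype(np.float32)
    print('matrect',cv2.minAreaRect(q))
# mallet handle
z=P[...,2]; s=np.s_[185:235,175:215]; mk=np.zeros(H.shape,bool); mk[s]=((z[s]>.03)&(z[s]<.2)); 
q=P[mk]; print('mallet pts',len(q)); hd=q[:,2]>.06; print('head',np.median(q[hd],0), 'handle z',np.median(q[~hd][:,2]))
hh=(H>10)&(H<26)&(S>70)&(V>120)&mk&(z<.057); uv=np.argwhere(hh)[:,::-1]
w=np.array([ray('top',*p,.051)[:2] for p in uv]).astype(np.float32); f=cv2.fitLine(w,cv2.DIST_HUBER,0,.01,.01).ravel();print('handle',f,'rect',cv2.minAreaRect(w))
# station base plywood
s=np.s_[155:212,240:350]; mk=np.zeros(H.shape,bool); mk[s]=((z[s]>.010)); q=P[mk]
print('station minrect',cv2.minAreaRect(q[:,:2].astype(np.float32)))
pl=np.zeros(H.shape,np.uint8); pl[s]=((V>60)&(z>.008)&(z<.2))[s]; c,_=cv2.findContours(pl,cv2.RETR_EXTERNAL,cv2.CHAIN_APPROX_NONE);c=max(c,key=cv2.contourArea)[:,0]
w=np.array([ray('top',*p,.018)[:2] for p in c]).astype(np.float32); print('station contour rect',cv2.minAreaRect(w))
side,_=load('side')
a=cv2.resize(im[150:250,80:360,::-1],(800,286),interpolation=cv2.INTER_CUBIC); b=cv2.resize(side[145:325,190:290,::-1],None,fx=1.7,fy=1.7,interpolation=cv2.INTER_CUBIC)
b2=cv2.resize(side[145:235,200:290,::-1],(306,306),interpolation=cv2.INTER_CUBIC)
o=np.zeros((600,800,3),np.uint8);o[:286]=a;o[290:596,:170]=b[:306];o[290:596,180:486]=b2
b3=cv2.resize(im[160:205,240:350,::-1],(306,125),interpolation=cv2.INTER_CUBIC);o[290:415,490:796]=b3
cv2.imwrite('pics/crop1.png',o)
E
```

```text
red [164.9 145.7] [158, 134, 15, 24, 144] z90 0.028 xy [0.7218 0.3773]
red [253.2 181.6] [252, 181, 3, 2, 5] z90 0.1 xy [0.5886 0.0318]
red [411.7 203.1] [407, 199, 10, 9, 71] z90 0.194 xy [ 0.5188 -0.5752]
red [476.9 296. ] [463, 285, 34, 22, 478] z90 -0.294 xy [ 0.1778 -0.8074]
red [467.5 345.2] [451, 328, 37, 32, 860] z90 -0.292 xy [ 0.0016 -0.764 ]
mat [178.8 201.2] [163, 176, 50, 50, 907] z90 0.008 xy [0.5145 0.3307]
mat [156.7 265. ] [135, 242, 45, 47, 1933] z90 0.008 xy [0.2595 0.4059]
matrect ((0.5188912749290466, 0.2961978316307068), (0.17234563827514648, 0.17225266993045807), 13.97275161743164)
matrect ((0.260177880525589, 0.4059234857559204), (0.17222003638744354, 0.17170357704162598), 4.678402900695801)
mallet pts 269
head [0.53376063 0.29364144 0.06767904] handle z 0.05058784532249641
handle [0.86768216 0.49711934 0.44490772 0.22942726] rect ((0.4696356952190399, 0.24806652963161469), (0.1543344110250473, 0.02423936501145363), 28.570880889892578)
station minrect ((0.5291212201118469, -0.12502598762512207), (0.291105717420578, 0.4020555913448334), 2.8947689533233643)Traceback (most recent call last):
  File "<stdin>", line 28, in <module>
  File "h.py", line 8, in ray
    c=imaging.calibration(n);K,R,t=[np.array(c[k],float) for k in('intrinsics','R','t')]
ValueError: time passes only in moves, steps and waits
```

```bash
python3 - <<'E'
import re
s=open('h.py').read()
s=s.replace("import readout, imaging, manip","import readout, imaging, manip\nC={n:imaging.calibration(n) for n in('top','side')}").replace("imaging.calibration(n);K","C[n];K")
open('h.py','w').write(s)
E
python3 - <<'E'
from h import *
im,d=load('top'); hsv=cv2.cvtColor(im,cv2.COLOR_RGB2HSV); P=cloud('top',d)
H,S,V=[hsv[...,k].astype(int) for k in range(3)]; z=P[...,2]
s=np.s_[155:212,240:350]
pl=np.zeros(H.shape,np.uint8); pl[s]=((V>60)&(z>.008)&(z<.2))[s]; c,_=cv2.findContours(pl,cv2.RETR_EXTERNAL,cv2.CHAIN_APPROX_NONE);c=max(c,key=cv2.contourArea)[:,0]
w=np.array([ray('top',*p,.018)[:2] for p in c]).astype(np.float32); print('station contour rect',cv2.minAreaRect(w))
# near edge (x min) line
ed=[]
for u in range(252,342,2):
    v=np.nonzero(pl[:,u])[0].max(); ed.append(ray('top',u,v+.5,.018)[:2])
ed=np.array(ed,np.float32); print('edge',cv2.fitLine(ed,cv2.DIST_HUBER,0,.01,.01).ravel(), np.std(ed[:,0]))
a=z[165:200,325:350]; mk=np.zeros(H.shape,bool); mk[165:195,328:350]=(z[165:195,328:350]>.08)&(V[165:195,328:350]<90)
uv=np.argwhere(mk)[:,::-1];print('knob',len(uv),uv.mean(0),np.median(P[mk],0),ray('top',*uv.mean(0),.092))
bl=(H>104)&(H<125)&(S>140)&(V>80)&(z>.06)&(z<.2); q=P[bl];print('rack rect',len(q),cv2.minAreaRect(q[:,:2].astype(np.float32)),np.median(q[:,2]))
o_=(V>120)&(S>120)&(z>.06)&(H<25); o_[:185]=0;o_[235:]=0;o_[:,:175]=0;o_[:,215:]=0
uv=np.argwhere(o_)[:,::-1];print('head',len(uv),ray('top',*uv.mean(0),.068),np.ptp(uv,0))
side,ds=load('side');hs=cv2.cvtColor(side,cv2.COLOR_RGB2HSV).astype(int);Q=cloud('side',ds)
m=((hs[...,0]<6)|(hs[...,0]>174))&(hs[...,1]>140)&(hs[...,2]>90);m[:180]=0;m[220:]=0;m[:,:215]=0;m[:,260:]=0
uv=np.argwhere(m)[:,::-1];print('pin side',len(uv),uv.mean(0),np.median(Q[m],0),ray('side',*uv.mean(0),.097))
o=np.zeros((600,800,3),np.uint8)
f=lambda i,sz:cv2.resize(i[...,::-1],sz,interpolation=cv2.INTER_CUBIC)
o[:286]=f(im[150:250,80:360],(800,286));o[290:596,:306]=f(side[145:235,200:290],(306,306));o[290:440,320:687]=f(im[160:205,240:350],(367,150)); o[445:596,320:620]=f(side[250:310,180:300],(300,151))
cv2.imwrite('pics/crop1.png',o)
E
```

```text
station contour rect ((0.5923386216163635, -0.1345180720090866), (0.1640027016401291, 0.39204180240631104), 2.916271686553955)
edge [ 0.0490717  -0.9987953   0.5154532  -0.16542318] 0.0062055923
knob 15 [338.8 180.4] [ 0.59923693 -0.29065865  0.0923961 ] [ 0.59901918 -0.29489695  0.092     ]
rack rect 275 ((0.5961402058601379, -0.1929561197757721), (0.11813997477293015, 0.1227707639336586), 1.3571799993515015) 0.08655074756338953
head 89 [0.53467944 0.29078065 0.068     ] [10 10]
pin side 12 [234.25       199.66666667] [0.5863041  0.03687564 0.09069307] [0.58315108 0.04474987 0.097     ]
```

View pics/crop1.png

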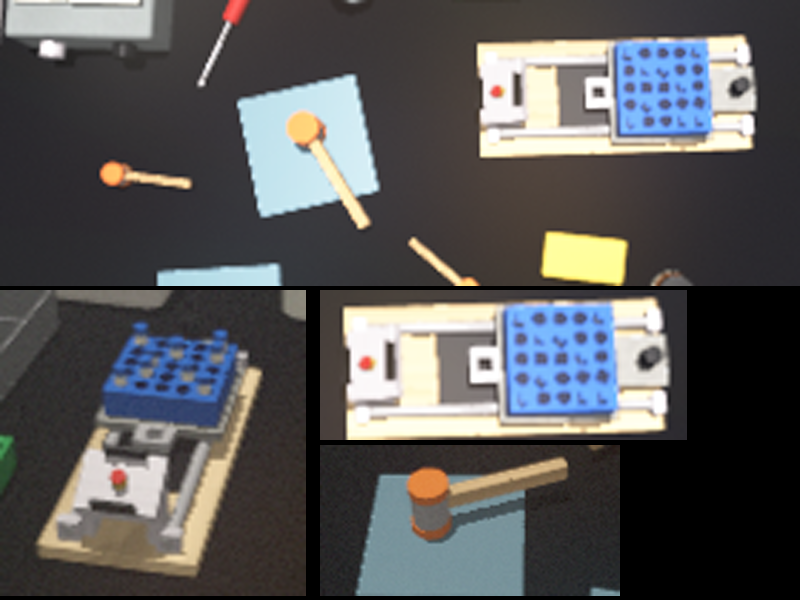

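Confirmed in the enlarged crop: the largest mallet (crop (305,130)) stands on the far mat, 0.60 m from the base against 0.48 m for the other mat. The station yaw is about 0.05 rad and the knob is at about (0.600,-0.297). First I'll turn the tool and hover over the knob.

Request:
servo_tool --moves '[{"dp": [0, 0, 0], "delta_rot": [0, 0, -1], "fingers": 1}, {"dp": [0, 0, 0], "delta_rot": [0, 0, -1], "fingers": 1}, {"dp": [0, 0, 0], "delta_rot": [0, 0, -1], "fingers": 1}, {"dp": [0, 0, 0], "delta_rot": [0, 0, -1], "fingers": 1}, {"dp": [0, 0, 0], "delta_rot": [0, 0, -1], "fingers": 1}]' --force 60

```text
clock: 0.6
position: [0.1736, -0.5479, 0.3034]
ee_rot: [-0.001, 0.919, 0.394, 0.0]
contact_force: [-0.6, -0.9, 0.2]
width: 0.0849
gripper_force: 0.0
```

Request:
servo_tool --moves '[{"dp": [0, 0, 0], "delta_rot": [0, 0, -1], "fingers": 1}, {"dp": [0, 0, 0], "delta_rot": [0, 0, -1], "fingers": 1}, {"dp": [0, 0, 0], "delta_rot": [0, 0, -1], "fingers": 1}, {"dp": [0, 0, 0], "delta_rot": [0, 0, -1], "fingers": 1}, {"dp": [0, 0, 0], "delta_rot": [0, 0, -1], "fingers": 1}]'

```text
clock: 1.1
position: [0.1736, -0.5479, 0.3034]
ee_rot: [-0.0, 0.793, 0.61, 0.0]
contact_force: [0.0, 0.6, 1.0]
width: 0.0853
gripper_force: 0.0
```

Request:
servo_tool --moves '[{"dp": [0, 0, 0], "delta_rot": [0, 0, -1], "fingers": 1}, {"dp": [0, 0, 0], "delta_rot": [0, 0, -1], "fingers": 1}, {"dp": [0, 0, 0], "delta_rot": [0, 0, -1], "fingers": 1}, {"dp": [0, 0, 0], "delta_rot": [0, 0, 0], "fingers": 1}]'

```text
clock: 1.5
position: [0.1736, -0.5479, 0.3035]
ee_rot: [-0.0, 0.694, 0.72, 0.0]
contact_force: [-0.2, -0.1, 0.3]
width: 0.0855
gripper_force: 0.0
```

Request:
servo_tool --moves '[{"dp": [0.105, 0.2, 0], "delta_rot": [0, 0, 0], "fingers": 1}, {"dp": [0.105, 0.2, 0], "delta_rot": [0, 0, 0], "fingers": 1}, {"dp": [0.105, 0.2, 0], "delta_rot": [0, 0, 0], "fingers": 1}, {"dp": [0.105, 0.2, 0], "delta_rot": [0, 0, 0], "fingers": 1}, {"dp": [0.105, 0.2, 0], "delta_rot": [0, 0, 0], "fingers": 1}]'

```text
clock: 2.0
position: [0.371, -0.4349, 0.3037]
ee_rot: [-0.0, 0.695, 0.719, -0.0]
contact_force: [0.8, -1.3, 0.6]
width: 0.0854
gripper_force: 0.0
```

Request:
servo_tool --moves '[{"dp": [0.105, 0.2, 0], "delta_rot": [0, 0, 0], "fingers": 1}, {"dp": [0.105, 0.2, 0], "delta_rot": [0, 0, 0], "fingers": 1}, {"dp": [0.105, 0.2, 0], "delta_rot": [0, 0, 0], "fingers": 1}, {"dp": [0, 0, 0.2], "delta_rot": [0, 0, 0], "fingers": 1}, {"dp": [0, 0, 0], "delta_rot": [0, 0, 0], "fingers": 1}]'

```text
clock: 2.5
position: [0.4864, -0.3658, 0.2589]
ee_rot: [-0.005, 0.694, 0.72, -0.0]
contact_force: [-1.7, 0.8, -0.8]
width: 0.0853
gripper_force: 0.0
```

Request:
servo_tool --moves '[{"dp": [0.108, 0.193, 0], "delta_rot": [0, 0, 0], "fingers": 1}, {"dp": [0.108, 0.193, 0], "delta_rot": [0, 0, 0], "fingers": 1}, {"dp": [0.107, 0.193, 0], "delta_rot": [0, 0, -0.1], "fingers": 1}, {"dp": [0, 0, 0.15], "delta_rot": [0, 0, 0], "fingers": 1}, {"dp": [0, 0, 0], "delta_rot": [0, 0, 0], "fingers": 1}]'

```text
clock: 3.0
position: [0.5994, -0.2991, 0.231]
ee_rot: [-0.004, 0.691, 0.723, -0.001]
contact_force: [-0.6, 0.5, -0.9]
width: 0.0856
gripper_force: 0.0
```

```bash
python3 - <<'E'
from h import *
s=readout.get_state(); print(s['position'],s['qpos'])
a,_=grab('top');b,_=grab('side')
f=lambda i,sz:cv2.resize(i[...,::-1],sz,interpolation=cv2.INTER_CUBIC)
o=np.zeros((480,800,3),np.uint8);o[:,:400]=f(a[150:246,270:350],(400,480));o[:,400:]=f(b[105:201,210:290],(400,480));cv2.imwrite('pics/k1.png',o)
E
```

```text
[ 0.59939606 -0.29905994  0.23099624] [-5.66278771e-01  4.63793568e-01  1.39389686e+00 -7.28522528e-04
  1.29148348e+00 -6.11650270e-01]
```

View pics/k1.png

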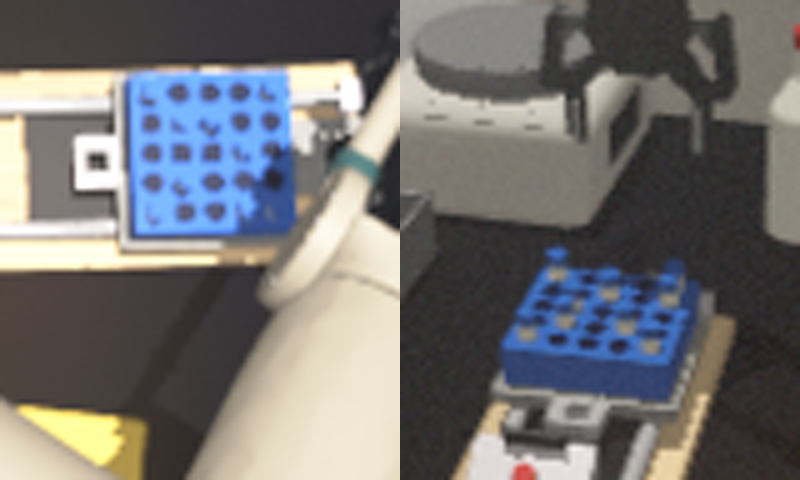

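The knob is hidden in both views, by the arm and by the rack. The measured numbers agree, so I'm descending and closing on it.

Request:
servo_tool --moves '[{"dp": [0, 0, 0.165], "delta_rot": [0, 0, 0], "fingers": 1}, {"dp": [0, 0, 0.165], "delta_rot": [0, 0, 0], "fingers": 1}, {"dp": [0, 0, 0.16], "delta_rot": [0, 0, 0], "fingers": 1}, {"dp": [0, 0, 0], "delta_rot": [0, 0, 0], "fingers": 0}, {"dp": [0, 0, 0], "delta_rot": [0, 0, 0], "fingers": 0}]' --force 60

```text
clock: 3.6
position: [0.6006, -0.3014, 0.1374]
ee_rot: [0.001, 0.691, 0.723, -0.0]
contact_force: [0.2, 0.2, 0.8]
width: 0.0591
gripper_force: 0.0
```

Request:
servo_tool --moves '[{"dp": [0, 0, 0], "delta_rot": [0, 0, 0], "fingers": 0}, {"dp": [0, 0, 0], "delta_rot": [0, 0, 0], "fingers": 0}, {"dp": [0, 0, 0], "delta_rot": [0, 0, 0], "fingers": 0}]'

```text
clock: 3.9
position: [0.6041, -0.3009, 0.1391]
ee_rot: [0.005, 0.691, 0.723, 0.002]
contact_force: [4.3, 1.2, 2.0]
width: 0.02
gripper_force: 58.5
```

Request:
servo_tool --moves '[{"dp": [0.1, 0, 0], "delta_rot": [0, 0, 0], "fingers": 0}, {"dp": [0.1, 0, 0], "delta_rot": [0, 0, 0], "fingers": 0}, {"dp": [0.1, 0, 0], "delta_rot": [0, 0, 0], "fingers": 0}, {"dp": [0.1, 0, 0], "delta_rot": [0, 0, 0], "fingers": 0}, {"dp": [0.1, 0, 0], "delta_rot": [0, 0, 0], "fingers": 0}]'

```text
clock: 4.4
position: [0.5992, -0.2023, 0.1391]
ee_rot: [0.006, 0.691, 0.723, 0.001]
contact_force: [2.9, -4.9, 2.5]
width: 0.0198
gripper_force: 59.4
```

Request:
servo_tool --moves '[{"dp": [0.05, 0, 0], "delta_rot": [0, 0, 0], "fingers": 0}, {"dp": [0.03, 0, 0], "delta_rot": [0, 0, 0], "fingers": 0}, {"dp": [0, 0, 0], "delta_rot": [0, 0, 0], "fingers": 0}]'

```text
clock: 4.7
position: [0.5984, -0.186, 0.1391]
ee_rot: [0.005, 0.69, 0.724, 0.001]
contact_force: [4.1, -4.0, 5.6]
width: 0.0202
gripper_force: 59.7
```

Request:
servo_tool --moves '[{"dp": [0.025, 0, 0], "delta_rot": [0, 0, 0], "fingers": 0}, {"dp": [0.015, 0, 0], "delta_rot": [0, 0, 0], "fingers": 0}, {"dp": [0, 0, 0], "delta_rot": [0, 0, 0], "fingers": 0}]'

```text
clock: 5.0
position: [0.5984, -0.185, 0.1392]
ee_rot: [0.01, 0.689, 0.724, -0.003]
contact_force: [2.4, -22.4, 2.5]
width: 0.02
gripper_force: 59.2
```

Request:
servo_tool --moves '[{"dp": [0.015, 0, 0], "delta_rot": [0, 0, 0], "fingers": 0}, {"dp": [0, 0, 0], "delta_rot": [0, 0, 0], "fingers": 0}, {"dp": [0, 0, 0], "delta_rot": [0, 0, 0], "fingers": 0}]'

```text
clock: 5.3
position: [0.5984, -0.1847, 0.1393]
ee_rot: [0.012, 0.689, 0.724, -0.005]
contact_force: [1.7, -30.3, -0.1]
width: 0.0202
gripper_force: 59.1
```

Hard against the stop (30 N). Easing off, opening, lifting.

Request:
servo_tool --moves '[{"dp": [-0.04, 0, 0], "delta_rot": [0, 0, 0], "fingers": 0}, {"dp": [0, 0, 0], "delta_rot": [0, 0, 0], "fingers": 1}, {"dp": [0, 0, 0], "delta_rot": [0, 0, 0], "fingers": 1}, {"dp": [0, 0, 0], "delta_rot": [0, 0, 0], "fingers": 1}, {"dp": [0, 0, 0], "delta_rot": [0, 0, 0], "fingers": 1}]'

```text
clock: 5.8
position: [0.5948, -0.1803, 0.1355]
ee_rot: [-0.001, 0.69, 0.723, -0.0]
contact_force: [-0.2, 0.9, 0.1]
width: 0.0771
gripper_force: 0.0
```

Request:
servo_tool --moves '[{"dp": [0, 0, -0.2], "delta_rot": [0, 0, 0], "fingers": 1}, {"dp": [0, 0, -0.2], "delta_rot": [0, 0, 0], "fingers": 1}, {"dp": [0, 0, -0.2], "delta_rot": [0, 0, 0], "fingers": 1}, {"dp": [0, 0, -0.1], "delta_rot": [0, 0, 0], "fingers": 1}, {"dp": [0, 0, 0], "delta_rot": [0, 0, 0], "fingers": 1}]'

```text
clock: 6.3
position: [0.5966, -0.1811, 0.2797]
ee_rot: [0.003, 0.69, 0.723, 0.001]
contact_force: [0.2, -0.2, 0.9]
width: 0.0852
gripper_force: 0.0
```

```bash
python3 - <<'E'
from h import *
s=readout.get_state(); print(s['position'],s['qpos'])
a,d=grab('top');b,ds=grab('side')
f=lambda i,sz:cv2.resize(i[...,::-1],sz,interpolation=cv2.INTER_CUBIC)
o=np.zeros((480,800,3),np.uint8);o[:,:400]=f(a[150:246,240:320],(400,480));o[:,400:]=f(b[130:226,205:285],(400,480));cv2.imwrite('pics/k2.png',o)
# pin: red centroids in both views, two-ray closest point
def red(im,x0,x1,y0,y1):
    h=cv2.cvtColor(im,cv2.COLOR_RGB2HSV).astype(int);w=np.zeros(h.shape[:2])
    m=((h[...,0]<8)|(h[...,0]>172))&(h[...,1]>90)&(h[...,2]>80)
    w[y0:y1,x0:x1]=(m*(im[...,0].astype(float)-im[...,2]))[y0:y1,x0:x1]
    v,u=np.nonzero(w);ww=w[v,u];return np.array([(u*ww).sum(),(v*ww).sum()])/ww.sum(),len(u)
(pt,n1),(ps,n2)=red(a,245,262,172,192),red(b,215,260,180,220)
print(pt,n1,ps,n2)
A,B=ray('top',*pt,0),ray('top',*pt,.2);E,F=ray('side',*ps,0),ray('side',*ps,.2)
u,v=B-A,F-E;M=np.stack([u,-v],1);k=np.linalg.lstsq(M,E-A,rcond=None)[0];print('tri',A+k[0]*u,E+k[1]*v)
for z in(.09,.093,.095,.097):print(z,ray('top',*pt,z).round(4),ray('side',*ps,z).round(4))
E
```

```text
[ 0.59663831 -0.18105826  0.27969144] [-4.06178147e-01  3.59087475e-01  1.44156142e+00  1.99874058e-05
  1.33382617e+00 -4.53106988e-01]
[253.14929388 181.54337592] 11 [234.26406429 199.48220436] 14
tri [0.58799005 0.03199714 0.08826128] [0.58766282 0.03191886 0.0882089 ]
0.09 [0.5877 0.032  0.09  ] [0.5868 0.0343 0.09  ]
0.093 [0.5872 0.032  0.093 ] [0.5854 0.0384 0.093 ]
0.095 [0.5869 0.0319 0.095 ] [0.5844 0.0411 0.095 ]
0.097 [0.5866 0.0319 0.097 ] [0.5834 0.0438 0.097 ]
```

View pics/k2.png

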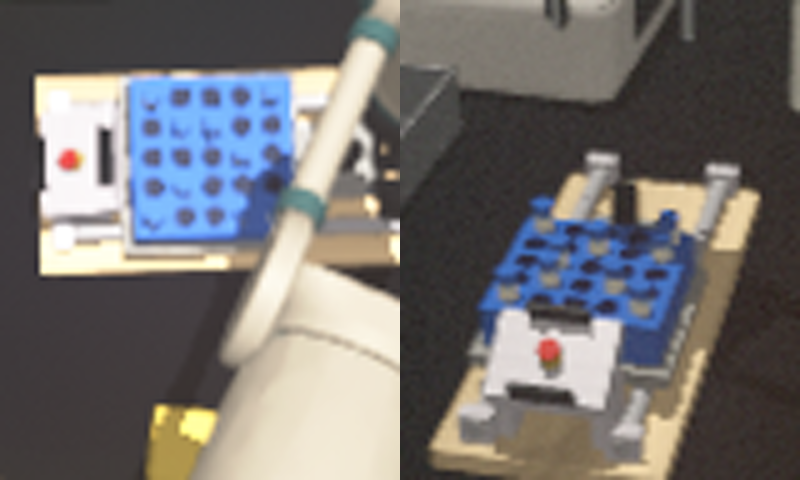

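The carriage sits tight against the bracket. The pin is still up: red with yellow below at (70,160) in the top half of the crop and (548,352) in the side half. Next I'll refine the mallet pose, since the handle line and the head centre disagreed by several mm.

```bash
python3 - <<'E'
from h import *
R={}
for n,box in(('top',(175,215,185,235)),('side',(195,290,245,300))):
    im,d=load(n);P=cloud(n,d);h=cv2.cvtColor(im,cv2.COLOR_RGB2HSV).astype(int)
    x0,x1,y0,y1=box;b=np.zeros(d.shape,bool);b[y0:y1,x0:x1]=1;z=P[...,2]
    org=b&(h[...,1]>150)&(h[...,0]<14)&(h[...,2]>90)
    top=org&(z>.062)&(z<.075);uv=np.argwhere(top)[:,::-1]
    c,rad=cv2.minEnclosingCircle(np.float32(uv))
    print(n,'headtop',len(uv),uv.mean(0),ray(n,*uv.mean(0),.068).round(4),np.median(P[top],0).round(4),'circ',ray(n,*c,.068).round(4),rad)
    hd=b&(h[...,0]>=9)&(h[...,0]<28)&(h[...,1]>50)&(h[...,1]<190)&(z>.047)&(z<.056)&~org
    q=P[hd];f=cv2.fitLine(q[:,:2].astype(np.float32),cv2.DIST_HUBER,0,.01,.01).ravel()
    print(n,'handle',len(q),f.round(4),'ang',np.arctan2(f[1],f[0]).round(3),'rect',cv2.minAreaRect(q[:,:2].astype(np.float32)))
    hc=ray(n,*uv.mean(0),.068)[:2];print(' head perp to line',(-f[1]*(hc-f[2:])[0]+f[0]*(hc-f[2:])[1]).round(4))
    # far end of handle
    t=(q[:,:2]-hc)@f[:2]; print(' end',t.min().round(4), 'ang head->handle centroid',np.arctan2(*(hc-q[:,:2].mean(0))[::-1]).round(3))
E
```

```text
top headtop 4 [189.5 197. ] [0.5255 0.2763 0.068 ] [0.5239 0.2768 0.0663] circ [0.5274 0.2764 0.068 ] 2.9155757427215576
top handle 107 [0.8299 0.5579 0.4632 0.2444] ang 0.592 rect ((0.4611586630344391, 0.24423156678676605), (0.13386856019496918, 0.01572941429913044), 33.02754211425781)
 head perp to line -0.0083
 end -0.1383 ang head->handle centroid 0.476
side headtop 163 [222.86503067 265.3006135 ] [0.5337 0.2996 0.068 ] [0.5347 0.2977 0.0654] circ [0.5339 0.3003 0.068 ] 7.722125053405762
side handle 188 [0.8163 0.5776 0.4657 0.2522] ang 0.616 rect ((0.4761153757572174, 0.26030778884887695), (0.17446379363536835, 0.024501044303178787), 38.61481857299805)
 head perp to line -0.0006
 end -0.1568 ang head->handle centroid 0.608
```

Request:
servo_tool --moves '[{"dp": [0, 0, -0.1], "delta_rot": [0, 0, 1], "fingers": 1}, {"dp": [0, 0, 0], "delta_rot": [0, 0, 1], "fingers": 1}, {"dp": [0, 0, 0], "delta_rot": [0, 0, 1], "fingers": 1}, {"dp": [0, 0, 0], "delta_rot": [0, 0, 1], "fingers": 1}, {"dp": [0, 0, 0], "delta_rot": [0, 0, 1], "fingers": 1}]'

```text
clock: 6.9
position: [0.5944, -0.1806, 0.2931]
ee_rot: [-0.002, 0.849, 0.528, -0.001]
contact_force: [0.4, -0.5, 0.2]
width: 0.0852
gripper_force: 0.0
```

Request:
servo_tool --moves '[{"dp": [0, 0, 0], "delta_rot": [0, 0, 1], "fingers": 1}, {"dp": [0, 0, 0], "delta_rot": [0, 0, 1], "fingers": 1}, {"dp": [0, 0, 0], "delta_rot": [0, 0, 1], "fingers": 1}, {"dp": [0, 0, 0], "delta_rot": [0, 0, 1], "fingers": 1}, {"dp": [0, 0, 0], "delta_rot": [0, 0, 1], "fingers": 1}]'

```text
clock: 7.4
position: [0.5944, -0.1806, 0.2931]
ee_rot: [-0.002, 0.953, 0.302, -0.002]
contact_force: [-0.3, 0.8, -0.3]
width: 0.0856
gripper_force: 0.0
```

Request:
servo_tool --moves '[{"dp": [0, 0, 0], "delta_rot": [0, 0, 0.5], "fingers": 1}, {"dp": [0, 0, 0], "delta_rot": [0, 0, 0], "fingers": 1}]'

```text
clock: 7.6
position: [0.5945, -0.1806, 0.2933]
ee_rot: [-0.002, 0.96, 0.28, -0.002]
contact_force: [0.2, 0.3, -0.0]
width: 0.0854
gripper_force: 0.0
```

Request:
servo_tool --moves '[{"dp": [0, 0, 0], "delta_rot": [0, 0, -0.33], "fingers": 1}, {"dp": [0.0745, -0.194, 0], "delta_rot": [0, 0, 0], "fingers": 1}, {"dp": [0.0745, -0.194, 0], "delta_rot": [0, 0, 0], "fingers": 1}, {"dp": [0.0745, -0.194, 0], "delta_rot": [0, 0, 0], "fingers": 1}, {"dp": [0.0745, -0.194, 0], "delta_rot": [0, 0, 0], "fingers": 1}]'

```text
clock: 8.1
position: [0.5558, -0.0179, 0.2943]
ee_rot: [-0.001, 0.955, 0.296, -0.001]
contact_force: [0.5, 0.2, -0.4]
width: 0.0856
gripper_force: 0.0
```

Request:
servo_tool --moves '[{"dp": [0.0745, -0.194, 0], "delta_rot": [0, 0, 0], "fingers": 1}, {"dp": [0.0745, -0.194, 0], "delta_rot": [0, 0, 0], "fingers": 1}, {"dp": [0.0745, -0.194, 0], "delta_rot": [0, 0, 0], "fingers": 1}, {"dp": [0.0745, -0.194, 0], "delta_rot": [0, 0, 0], "fingers": 1}, {"dp": [0.0745, -0.194, 0], "delta_rot": [0, 0, 0], "fingers": 1}]'

```text
clock: 8.6
position: [0.5076, 0.1843, 0.2945]
ee_rot: [-0.0, 0.955, 0.296, -0.001]
contact_force: [0.9, 0.2, -0.3]
width: 0.0849
gripper_force: 0.0
```

Request:
servo_tool --moves '[{"dp": [0.0745, -0.194, 0], "delta_rot": [0, 0, 0], "fingers": 1}, {"dp": [0.0745, -0.194, 0], "delta_rot": [0, 0, 0], "fingers": 1}, {"dp": [0, 0, 0], "delta_rot": [0, 0, 0], "fingers": 1}, {"dp": [0, 0, 0], "delta_rot": [0, 0, 0], "fingers": 1}]'

```text
clock: 9.0
position: [0.4888, 0.2643, 0.2945]
ee_rot: [0.0, 0.955, 0.297, -0.001]
contact_force: [-0.2, -0.8, -0.7]
width: 0.0854
gripper_force: 0.0
```

```bash
python3 - <<'E'
from h import *
s=readout.get_state(); print(s['position'],s['ee_rot'],s['qpos'])
E
```

```text
[0.48881441 0.2642624  0.29451594] [ 4.36920848e-04  9.54855183e-01  2.97068315e-01 -1.34362937e-03] [ 3.70755473e-01  2.53550291e-01  1.56025552e+00 -7.06412164e-04
  1.33052811e+00  1.33847844e+00]
```

Request:
servo_tool --moves '[{"dp": [0, 0, 0.2], "delta_rot": [0, 0, 0], "fingers": 1}, {"dp": [0, 0, 0.2], "delta_rot": [0, 0, 0], "fingers": 1}, {"dp": [0, 0, 0.2], "delta_rot": [0, 0, 0], "fingers": 1}, {"dp": [0, 0, 0.2], "delta_rot": [0, 0, 0], "fingers": 1}, {"dp": [0, 0, 0.1], "delta_rot": [0, 0, 0], "fingers": 1}]'

```text
clock: 9.5
position: [0.4879, 0.2611, 0.112]
ee_rot: [0.001, 0.956, 0.295, -0.003]
contact_force: [-0.6, 0.2, 0.1]
width: 0.0853
gripper_force: 0.0
```

Request:
servo_tool --moves '[{"dp": [0, 0, 0.1], "delta_rot": [0, 0, 0], "fingers": 1}, {"dp": [0, 0, 0], "delta_rot": [0, 0, 0], "fingers": 1}, {"dp": [0, 0, 0], "delta_rot": [0, 0, 0], "fingers": 1}]'

```text
clock: 9.8
position: [0.49, 0.2625, 0.0957]
ee_rot: [0.0, 0.956, 0.295, -0.001]
contact_force: [-0.1, 1.1, -0.3]
width: 0.0855
gripper_force: 0.0
```

```bash
python3 - <<'E'
from h import *
s=readout.get_state(); print(s['position'],s['ee_rot'],s['contact_force'])
a,_=grab('top');b,_=grab('side')
f=lambda i,sz:cv2.resize(i[...,::-1],sz,interpolation=cv2.INTER_CUBIC)
o=np.zeros((400,800,3),np.uint8);o[:,:400]=f(a[160:240,160:240],(400,400));o[:,400:]=f(b[220:310,190:280],(400,400));cv2.imwrite('pics/m1.png',o)
E
```

```text
[0.48995219 0.26252215 0.0956554 ] [ 2.36350579e-04  9.55523993e-01  2.94912648e-01 -6.11069870e-04] [-0.12271148  1.0774622  -0.34569861]
```

View pics/m1.png

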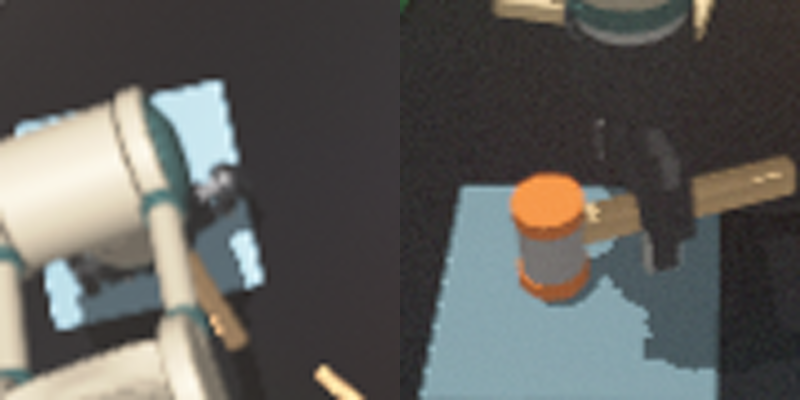

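The gripper straddles the handle near the head (side half: head (548,235), near finger (665,200)). Closing at 120 N.

Request:
servo_tool --moves '[{"dp": [0, 0, 0.008], "delta_rot": [0, 0, 0], "fingers": 0}, {"dp": [0, 0, 0], "delta_rot": [0, 0, 0], "fingers": 0}, {"dp": [0, 0, 0], "delta_rot": [0, 0, 0], "fingers": 0}, {"dp": [0, 0, 0], "delta_rot": [0, 0, 0], "fingers": 0}, {"dp": [0, 0, 0], "delta_rot": [0, 0, 0], "fingers": 0}]' --force 120

```text
clock: 10.4
position: [0.4897, 0.2636, 0.0946]
ee_rot: [0.0, 0.955, 0.296, 0.0]
contact_force: [-1.8, -1.5, 6.8]
width: 0.0142
gripper_force: 117.5
```

Request:
servo_tool --moves '[{"dp": [0, 0, 0], "delta_rot": [0, 0, 0], "fingers": 0}, {"dp": [0, 0, 0], "delta_rot": [0, 0, 0], "fingers": 0}, {"dp": [0, 0, 0], "delta_rot": [0, 0, 0], "fingers": 0}]'

```text
clock: 10.7
position: [0.4898, 0.2636, 0.0947]
ee_rot: [0.0, 0.955, 0.295, 0.0]
contact_force: [-0.9, -1.3, 5.1]
width: 0.0143
gripper_force: 116.9
```

```bash
python3 - <<'E'
from h import *
s=readout.get_state(); print(s['position'],s['ee_rot'],s['contact_force'],s['moment'],s['width'])
im,d=grab('side');P=cloud('side',d);h=cv2.cvtColor(im,cv2.COLOR_RGB2HSV).astype(int);z=P[...,2]
m=(h[...,1]>150)&(h[...,0]<14)&(h[...,2]>90)&(z>.062)&(z<.075);m[:245]=0;m[300:]=0;m[:,:195]=0;m[:,290:]=0
uv=np.argwhere(m)[:,::-1];print(len(uv),uv.mean(0),ray('side',*uv.mean(0),.068))
E
```

```text
[0.48980926 0.26363272 0.0946645 ] [7.75597273e-05 9.55354168e-01 2.95462952e-01 2.27187087e-04] [-0.93103341 -1.29298023  5.09804256] [-0.06697371 -0.00236304 -0.02356957] 0.014261116406014547
74 [223.62162162 267.28378378] [0.52942194 0.30584325 0.068     ]
```

Gripped: width 14 mm, 117 N. Lifting, turning the handle along the station's x, moving beside the pin, then tilting 30°.

Request:
servo_tool --moves '[{"dp": [0, 0, -0.1], "delta_rot": [0, 0, 0], "fingers": 0}, {"dp": [0, 0, -0.2], "delta_rot": [0, 0, 0], "fingers": 0}, {"dp": [0, 0, -0.2], "delta_rot": [0, 0, 0.5], "fingers": 0}, {"dp": [0, 0, -0.2], "delta_rot": [0, 0, 0.9], "fingers": 0}, {"dp": [0, 0, -0.2], "delta_rot": [0, 0, 0.9], "fingers": 0}]'

```text
clock: 11.25
position: [0.4888, 0.2634, 0.2744]
ee_rot: [0.0, 0.983, 0.182, -0.002]
contact_force: [0.8, 0.3, -3.5]
width: 0.014
gripper_force: 117.0
```

Request:
servo_tool --moves '[{"dp": [0, 0, -0.1], "delta_rot": [0, 0, 0.9], "fingers": 0}, {"dp": [0, 0, 0], "delta_rot": [0, 0, 0.9], "fingers": 0}, {"dp": [0, 0, 0], "delta_rot": [0, 0, 0.9], "fingers": 0}, {"dp": [0, 0, 0], "delta_rot": [0, 0, 0.5], "fingers": 0}, {"dp": [0, 0, 0], "delta_rot": [0, 0, 0], "fingers": 0}]'

```text
clock: 11.75
position: [0.489, 0.2635, 0.2929]
ee_rot: [0.0, 1.0, 0.025, -0.001]
contact_force: [-1.3, -0.7, -2.6]
width: 0.0143
gripper_force: 117.1
```

Request:
servo_tool --moves '[{"dp": [0.04, 0.15, 0], "delta_rot": [0, 0, 0], "fingers": 0}, {"dp": [0.04, 0.2, 0], "delta_rot": [0, 0, 0], "fingers": 0}, {"dp": [0.04, 0.2, 0], "delta_rot": [0, 0, 0], "fingers": 0}, {"dp": [0.04, 0.2, 0], "delta_rot": [0, 0, 0], "fingers": 0}, {"dp": [0, 0, 0], "delta_rot": [-0.5, 0, 0], "fingers": 0}]'

```text
clock: 12.25
position: [0.5304, 0.1092, 0.2933]
ee_rot: [0.028, 0.999, 0.022, 0.0]
contact_force: [-0.4, 1.9, -3.7]
width: 0.0143
gripper_force: 118.1
```

Request:
servo_tool --moves '[{"dp": [0, 0, 0], "delta_rot": [-0.9, 0, 0], "fingers": 0}, {"dp": [0, 0, 0], "delta_rot": [-0.9, 0, 0], "fingers": 0}, {"dp": [0, 0, 0], "delta_rot": [-0.9, 0, 0], "fingers": 0}, {"dp": [0, 0, 0], "delta_rot": [-0.9, 0, 0], "fingers": 0}, {"dp": [0, 0, 0], "delta_rot": [-0.9, 0, 0], "fingers": 0}]'

```text
clock: 12.75
position: [0.5289, 0.1159, 0.2934]
ee_rot: [0.248, 0.968, 0.025, 0.006]
contact_force: [0.1, -0.4, -3.7]
width: 0.0141
gripper_force: 118.0
```

Request:
servo_tool --moves '[{"dp": [0, 0, 0], "delta_rot": [-0.24, 0, 0], "fingers": 0}, {"dp": [0, 0, 0], "delta_rot": [0, 0, 0], "fingers": 0}, {"dp": [0, 0, 0], "delta_rot": [0, 0, 0], "fingers": 0}]'

```text
clock: 13.05
position: [0.5291, 0.1154, 0.294]
ee_rot: [0.258, 0.966, 0.024, 0.006]
contact_force: [0.9, -0.1, -2.6]
width: 0.0143
gripper_force: 118.1
```

```bash
cat >> h.py <<'E'
from scipy.spatial.transform import Rotation as Ro
psi=.05; xs=np.array([np.cos(psi),np.sin(psi),0]); ys=np.array([-np.sin(psi),np.cos(psi),0]); n=.5*ys+np.array([0,0,.8660])
PIN=np.array([.587,.0365,.0965]); L,FZ=.054,.0907
def rep(PIN=PIN):
    s=readout.get_state(); w,x,y,z=s['ee_rot']; R=Ro.from_quat([x,y,z,w]).as_matrix(); Rt=np.stack([xs,np.cross(-n,xs),-n],1)
    f=s['position']+R@[L,0,FZ]
    print('t',s['clock'],'pos',s['position'].round(4),'face-pin in xs,y\',n:',((f-PIN)@np.stack([xs,np.cross(n,xs),n],1)).round(4),
     'tool shift:',(R.T@(PIN-f)).round(4),'rot needed tool axes',Ro.from_matrix(R.T@Rt).as_rotvec().round(3),'F',s['contact_force'].round(1),'M',s['moment'].round(2))
    print('q',s['qpos'].round(2),'w',s['width'])
    return s,R,f
E
python3 - <<'E'
from h import *
rep()
E
```

```text
t 13.05 pos [0.5291 0.1154 0.294 ] face-pin in xs,y',n: [ 0.     -0.0278  0.1211] tool shift: [ 0.     -0.0277  0.1212] rot needed tool axes [-0.001  0.001  0.   ] F [ 0.9 -0.1 -2.6] M [0.5  0.21 0.  ]
q [ 0.34  0.32  1.57 -0.5   1.44  1.98] w 0.014323643973570792
```

Request:
servo_tool --moves '[{"dp": [0, -0.07, 0.1], "delta_rot": [0, 0, 0], "fingers": 0}, {"dp": [0, -0.07, 0.15], "delta_rot": [0, 0, 0], "fingers": 0}, {"dp": [0, 0, 0.15], "delta_rot": [0, 0, 0], "fingers": 0}, {"dp": [0, 0, 0], "delta_rot": [0, 0, 0], "fingers": 0}, {"dp": [0, 0, 0], "delta_rot": [0, 0, 0], "fingers": 0}]'

```text
clock: 13.55
position: [0.5303, 0.099, 0.2115]
ee_rot: [0.259, 0.966, 0.023, 0.006]
contact_force: [0.2, 0.8, -2.6]
width: 0.0138
gripper_force: 117.8
```

```bash
python3 - <<'E'
from h import *
s,R,f=rep()
a,d=grab('top');b,ds=grab('side')
def proj(n,X):
    c=C[n];p=np.array(c['intrinsics'])@(np.array(c['R'])@X+c['t']);return p[:2]/p[2]
up=s['position']+R@[L,0,FZ-.064]; lo=f
g=lambda i,x,y,w:cv2.resize(i[y-w:y+w,x-w:x+w,::-1],(400,400),interpolation=cv2.INTER_CUBIC)
o=np.zeros((400,800,3),np.uint8)
for k,(n,im) in enumerate((('top',a),('side',b))):
    pu,pl,pp=proj(n,up),proj(n,lo),proj(n,PIN);print(n,'upper',pu.round(1),'lower',pl.round(1),'pin',pp.round(1),'dpix/10mm y\'',(proj(n,up+.01*np.cross(n_:=np.array([0,0,1.]),xs))-pu).round(2))
    x,y=[int(v) for v in pp]; w=30;im=im.copy();o[:,400*k:400*k+400]=g(im,x,y-(8 if k else 0),w)
    for q,col in((pu,(0,255,0)),(pl,(255,255,0)),(pp,(255,0,255))):
        cv2.circle(o,tuple(int(v) for v in ((q-[x-w,y-(8 if k else 0)-w]+.5)*400/(2*w)+[400*k,0])),4,col,1)
cv2.imwrite('pics/s1.png',o)
E
```

```text
t 13.55 pos [0.5303 0.099  0.2115] face-pin in xs,y',n: [ 0.0004 -0.0011  0.0416] tool shift: [-0.0004 -0.0011  0.0416] rot needed tool axes [-0.     0.    -0.002] F [ 0.2  0.8 -2.6] M [0.53 0.16 0.03]
q [ 0.32  0.38  1.7  -0.53  1.26  2.06] w 0.013772964640760702
top upper [237.1 177.6] lower [246.5 179.9] pin [251.9 181.4] dpix/10mm y' [-2.82  0.08]
side upper [227.7 182.4] lower [231.6 192.1] pin [233.9 198.2] dpix/10mm y' [-0.94  1.8 ]
```

View pics/s1.png

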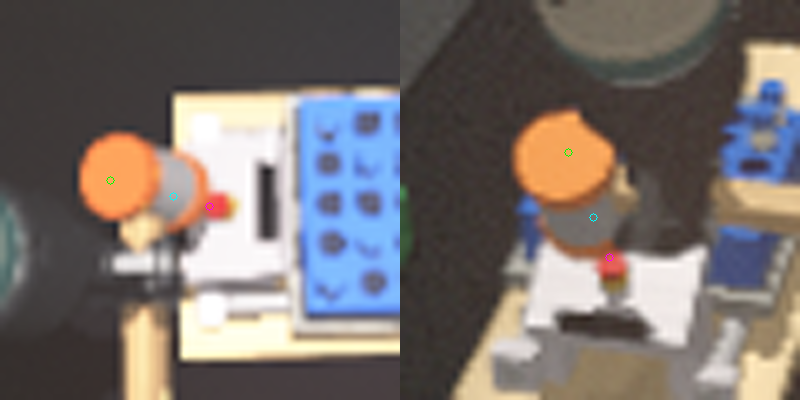

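The pin's prediction agrees with both views once their biases (top -4.5 mm, side +4 mm along y) are taken off using the held head. The head is over the pin, green circle (110,180) against its seen centre (119,176) in top. Now the first blow, to about 7 mm deep, then retract.

Request:
servo_tool --moves '[{"dp": [0, -0.0055, 0], "delta_rot": [0, 0, 0], "fingers": 0}, {"dp": [0, 0, 0.1], "delta_rot": [0, 0, 0], "fingers": 0}, {"dp": [0, 0, 0.145], "delta_rot": [0, 0, 0], "fingers": 0}, {"dp": [0, 0, 0], "delta_rot": [0, 0, 0], "fingers": 0}]'

```text
clock: 14.05
position: [0.5317, 0.0758, 0.1677]
ee_rot: [0.259, 0.966, 0.024, 0.007]
contact_force: [-1.6, -0.0, -3.1]
width: 0.0141
gripper_force: 118.2
```

```bash
python3 - <<'E'
from h import *
rep()
E
```

```text
t 14.05 pos [0.5317 0.0758 0.1677] face-pin in xs,y',n: [ 0.0009  0.0008 -0.0079] tool shift: [-0.0009  0.0008 -0.0079] rot needed tool axes [ 0.    -0.001 -0.   ] F [-1.6 -0.  -3.1] M [0.49 0.18 0.01]
q [ 0.28  0.42  1.77 -0.56  1.15  2.08] w 0.014126034455333076
```

Request:
servo_tool --moves '[{"dp": [0, 0, -0.15], "delta_rot": [0, 0, 0], "fingers": 0}, {"dp": [0, 0, 0], "delta_rot": [0, 0, 0], "fingers": 0}, {"dp": [0, 0, 0.175], "delta_rot": [0, 0, 0], "fingers": 0}, {"dp": [0, 0, 0], "delta_rot": [0, 0, 0], "fingers": 0}]'

```text
clock: 14.45
position: [0.5322, 0.0735, 0.1633]
ee_rot: [0.259, 0.966, 0.025, 0.008]
contact_force: [0.2, 0.3, -2.2]
width: 0.0142
gripper_force: 118.0
```

```bash
python3 - <<'E'
from h import *
rep()
E
```

```text
t 14.45 pos [0.5322 0.0735 0.1633] face-pin in xs,y',n: [ 0.0013  0.001  -0.0128] tool shift: [-0.0013  0.001  -0.0128] rot needed tool axes [ 0.    -0.002  0.   ] F [ 0.2  0.3 -2.2] M [0.51 0.13 0.03]
q [ 0.27  0.42  1.77 -0.57  1.14  2.09] w 0.01418690289080472
```

Request:
servo_tool --moves '[{"dp": [0, 0, -0.15], "delta_rot": [0, 0, 0], "fingers": 0}, {"dp": [0, 0, 0], "delta_rot": [0, 0, 0], "fingers": 0}, {"dp": [0, 0, 0.165], "delta_rot": [0, 0, 0], "fingers": 0}, {"dp": [0, 0, 0], "delta_rot": [0, 0, 0], "fingers": 0}]'

```text
clock: 14.85
position: [0.5307, 0.0715, 0.1601]
ee_rot: [0.259, 0.965, 0.024, 0.006]
contact_force: [-1.2, -0.7, -3.5]
width: 0.0142
gripper_force: 119.1
```

```bash
python3 - <<'E'
from h import *
rep()
E
```

```text
t 14.85 pos [0.5307 0.0715 0.1601] face-pin in xs,y',n: [-0.0006  0.0009 -0.0168] tool shift: [ 0.0006  0.0009 -0.0168] rot needed tool axes [0.001 0.002 0.001] F [-1.2 -0.7 -3.5] M [ 0.49  0.19 -0.01]
q [ 0.27  0.42  1.78 -0.57  1.13  2.09] w 0.014238813631449496
```

Request:
servo_tool --moves '[{"dp": [0, 0, -0.2], "delta_rot": [0, 0, 0], "fingers": 0}, {"dp": [0, 0, -0.1], "delta_rot": [0, 0, 0], "fingers": 0}, {"dp": [0, 0, 0], "delta_rot": [0, 0, 0], "fingers": 0}]'

```text
clock: 15.15
position: [0.5306, 0.1035, 0.2155]
ee_rot: [0.258, 0.966, 0.024, 0.009]
contact_force: [0.2, 0.5, -4.0]
width: 0.0141
gripper_force: 119.3
```

```bash
python3 - <<'E'
from h import *
s,R,f=rep()
a,d=grab('top');b,ds=grab('side')
g=lambda i,x,y,w:cv2.resize(i[y-w:y+w,x-w:x+w,::-1],(400,400),interpolation=cv2.INTER_CUBIC)
o=np.zeros((400,800,3),np.uint8);o[:,:400]=g(a,251,181,30);o[:,400:]=g(b,233,190,30)
cv2.imwrite('pics/s2.png',o)
E
```

```text
t 15.15 pos [0.5306 0.1035 0.2155] face-pin in xs,y',n: [0.0014 0.0009 0.0474] tool shift: [-0.0016  0.001   0.0474] rot needed tool axes [-0.001 -0.004 -0.002] F [ 0.2  0.5 -4. ] M [0.47 0.15 0.03]
q [ 0.32  0.38  1.69 -0.53  1.27  2.06] w 0.014143664957688462
```

View pics/s2.png

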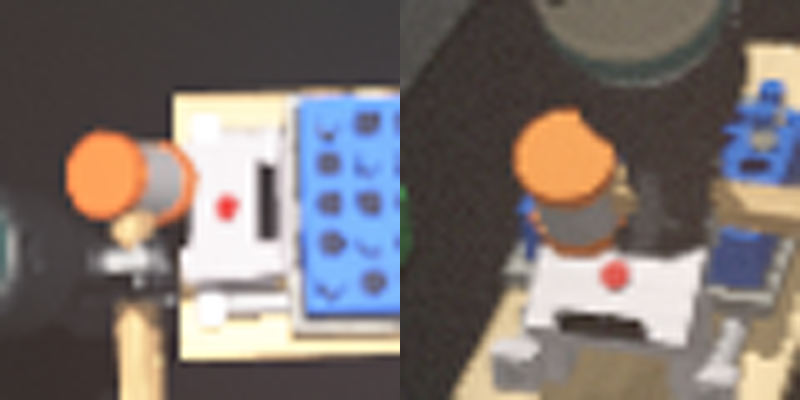

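The pin is nearly home: red spot at (227,208) in top and (614,275) in side, with no yellow. No hard stop felt yet, so another blow, slightly deeper.

Request:
servo_tool --moves '[{"dp": [0, 0, 0.2], "delta_rot": [0, 0, 0], "fingers": 0}, {"dp": [0, 0, 0.135], "delta_rot": [0, 0, 0], "fingers": 0}, {"dp": [0, 0, 0], "delta_rot": [0, 0, 0], "fingers": 0}, {"dp": [0, 0, 0], "delta_rot": [0, 0, 0], "fingers": 0}]'

```text
clock: 15.65
position: [0.5301, 0.0676, 0.1535]
ee_rot: [0.259, 0.965, 0.024, 0.004]
contact_force: [-0.0, -0.3, -2.9]
width: 0.0139
gripper_force: 127.4
```

```bash
python3 - <<'E'
from h import *
rep()
E
```

```text
t 15.65 pos [0.5301 0.0676 0.1535] face-pin in xs,y',n: [-0.0016  0.0008 -0.0246] tool shift: [ 0.0015  0.0009 -0.0246] rot needed tool axes [0.001 0.004 0.001] F [-0.  -0.3 -2.9] M [0.44 0.17 0.02]
q [ 0.26  0.43  1.79 -0.57  1.12  2.09] w 0.013921333318856852
```

Request:
servo_tool --moves '[{"dp": [0, 0, -0.2], "delta_rot": [0, 0, 0], "fingers": 0}, {"dp": [0, 0, -0.2], "delta_rot": [0, 0, 0], "fingers": 0}, {"dp": [0, 0, 0], "delta_rot": [0, 0, 0], "fingers": 0}, {"dp": [0, 0, 0], "delta_rot": [0, 0, 0], "fingers": 0}]'

```text
clock: 16.05
position: [0.5293, 0.1088, 0.2242]
ee_rot: [0.259, 0.966, 0.024, 0.007]
contact_force: [-0.5, 0.3, -3.9]
width: 0.014
gripper_force: 127.6
```

```bash
cat > meas.py <<'E'
from h import *
s,R,f=rep()
for n in('top','side'):
    im,d=grab(n);P=cloud(n,d);h=cv2.cvtColor(im,cv2.COLOR_RGB2HSV).astype(int)
    T=(P-s['position'])@R   # tool coords
    x,y,z=T[...,0],T[...,1],T[...,2]
    m=(abs(y)<.016)&(x<-.025)&(x>-.11)&(z>.0)&(z<.09)&(h[...,1]>50)&(h[...,0]<30)
    q=T[m]
    if len(q)>10: 
        b=[np.r_[i.round(3),len(w:=q[(q[:,0]>i)&(q[:,0]<=i+.02)]),np.median(w[:,1:],0).round(4)] for i in np.arange(-.11,-.03,.02) if ((q[:,0]>i)&(q[:,0]<=i+.02)).any()]
        p=np.polyfit(q[:,0],q[:,2],1);print(n,'handle z=a x+b',p.round(3),len(q));print(np.array(b))
    m=(abs(y)<.026)&(x>.02)&(x<.09)&(z>-.02)&(z<.06)&(h[...,1]>110)&(h[...,0]<30)
    q=T[m]; t=q[q[:,2]<np.percentile(q[:,2],25)+.008]; A=np.c_[t[:,:2],np.ones(len(t))]
    c=np.linalg.lstsq(A,t[:,2],rcond=None)[0];print(n,'upper face',len(t),np.median(t,0).round(4),'slopes',c.round(3),'x range',t[:,0].min().round(3),t[:,0].max().round(3))
E
python3 meas.py
```

```text
t 16.05 pos [0.5293 0.1088 0.2242] face-pin in xs,y',n: [0.     0.0011 0.0575] tool shift: [-0.0001  0.0011  0.0575] rot needed tool axes [ 0. -0. -0.] F [-0.5  0.3 -3.9] M [ 0.46  0.21 -0.02]
q [ 0.33  0.37  1.67 -0.52  1.3   2.05] w 0.01396486151604259
top handle z=a x+b [-0.22   0.048] 134
[[-1.10e-01  1.70e+01  5.10e-03  6.61e-02]
 [-9.00e-02  3.70e+01  8.00e-03  6.42e-02]
 [-7.00e-02  3.40e+01  6.70e-03  5.96e-02]
 [-5.00e-02  3.80e+01  6.70e-03  5.35e-02]]
top upper face 110 [0.048  0.002  0.0135] slopes [-0.218  0.017  0.023] x range 0.029 0.067
side handle z=a x+b [-0.248  0.048] 192
[[-1.10e-01  3.00e+01 -5.40e-03  6.93e-02]
 [-9.00e-02  5.10e+01 -7.30e-03  6.60e-02]
 [-7.00e-02  5.10e+01 -7.50e-03  6.02e-02]
 [-5.00e-02  5.00e+01 -6.00e-03  5.57e-02]]
side upper face 134 [ 0.0489 -0.0074  0.0153] slopes [-0.212 -0.008  0.026] x range 0.027 0.066
```

The camera depths show the mallet has pivoted about 0.22 rad in the grip (head pushed up), which explains the missing stop force. I'll turn the tool by -0.22 about its y so the face is square again, then finish with feedback.

```bash
cat >> h.py <<'E'
FC=np.array([.062,0,.077]); TH=.22
def rep2(PIN=PIN,FC=FC,TH=TH):
    s=readout.get_state(); w,x,y,z=s['ee_rot']; R=Ro.from_quat([x,y,z,w]).as_matrix(); Rt=np.stack([xs,np.cross(-n,xs),-n],1)@Ro.from_rotvec([0,-TH,0]).as_matrix()
    f=s['position']+R@FC
    print('t',s['clock'],'pos',s['position'].round(4),'face-pin xs,y\',n:',((f-PIN)@np.stack([xs,np.cross(n,xs),n],1)).round(4),'n in tool',(R.T@n).round(3),
     'rot needed',Ro.from_matrix(R.T@Rt).as_rotvec().round(3),'to hover45 tool shift',(R.T@(PIN+.03*n-f)).round(4),'F',s['contact_force'].round(1),'Fn',(s['contact_force']@n).round(1),'M',s['moment'].round(2))
E
echo
```

Request:
servo_tool --moves '[{"dp": [0, 0, -0.1], "delta_rot": [0, -0.7, 0], "fingers": 0}, {"dp": [0, 0, 0], "delta_rot": [0, -0.8, 0], "fingers": 0}, {"dp": [0, 0, 0], "delta_rot": [0, -0.7, 0], "fingers": 0}, {"dp": [0, 0, 0], "delta_rot": [0, 0, 0], "fingers": 0}]'

```text
clock: 16.55
position: [0.5297, 0.1176, 0.2392]
ee_rot: [0.261, 0.96, -0.005, -0.101]
contact_force: [0.5, -0.3, -3.9]
width: 0.0139
gripper_force: 127.4
```

```bash
python3 -c "
from h import *
rep2()"; python3 meas.py | grep -v '\['  ; python3 meas.py | grep -E 'handle|upper'
```

```text
t 16.55 pos [0.5297 0.1176 0.2392] face-pin xs,y',n: [-0.0098  0.0012  0.0767] n in tool [-0.222  0.001 -0.975] rot needed [ 0.001  0.004 -0.   ] to hover45 tool shift [0.0199 0.0011 0.0434] F [ 0.5 -0.3 -3.9] Fn -3.6 M [ 0.47 -0.08 -0.03]
top handle z=a x+b [-0.243  0.047] 146
top upper face 94 [0.0504 0.0043 0.0126] slopes [-0.186  0.064  0.022] x range 0.027 0.067
side handle z=a x+b [-0.25   0.047] 211
side upper face 85 [ 0.0515 -0.0106  0.0139] slopes [-0.219  0.029  0.025] x range 0.032 0.066
```

Request:
servo_tool --moves '[{"dp": [0.05, 0.003, 0.109], "delta_rot": [0, 0, 0], "fingers": 0}, {"dp": [0.05, 0.003, 0.108], "delta_rot": [0, 0, 0], "fingers": 0}, {"dp": [0, 0, 0], "delta_rot": [0, 0, 0], "fingers": 0}, {"dp": [0.022, 0, 0.098], "delta_rot": [0, 0, 0], "fingers": 0}, {"dp": [0.023, 0, 0.102], "delta_rot": [0, 0, 0], "fingers": 0}]' --force 120

```text
clock: 17.25
position: [0.5414, 0.0747, 0.1673]
ee_rot: [0.26, 0.961, -0.004, -0.098]
contact_force: [1.1, 0.5, -3.7]
width: 0.0142
gripper_force: 127.4
```

Request:
servo_tool --moves '[{"dp": [0, 0, 0], "delta_rot": [0, 0, 0], "fingers": 0}]'

```text
clock: 17.35
position: [0.5397, 0.0737, 0.1654]
ee_rot: [0.26, 0.96, -0.004, -0.101]
contact_force: [-0.5, 0.3, -2.8]
width: 0.0141
gripper_force: 127.3
```

```bash
python3 -c "
from h import *
rep2()"
```

```text
t 17.35 pos [0.5397 0.0737 0.1654] face-pin xs,y',n: [-0.002  -0.0003 -0.0094] n in tool [-0.222  0.001 -0.975] rot needed [0.001 0.004 0.001] to hover45 tool shift [-0.0068 -0.0003 -0.0389] F [-0.5  0.3 -2.8] Fn -2.3 M [ 0.49 -0.   -0.02]
```

Request:
servo_tool --moves '[{"dp": [0.0022, 0, 0.01], "delta_rot": [0, 0, 0], "fingers": 0}, {"dp": [0, 0, 0], "delta_rot": [0, 0, 0], "fingers": 0}]'

```text
clock: 17.55
position: [0.5417, 0.0738, 0.1656]
ee_rot: [0.26, 0.961, -0.005, -0.099]
contact_force: [0.1, 0.1, -4.0]
width: 0.014
gripper_force: 127.3
```

```bash
python3 -c "
from h import *
rep2()"
```

```text
t 17.55 pos [0.5417 0.0738 0.1656] face-pin xs,y',n: [ 0.0005 -0.0004 -0.009 ] n in tool [-0.217  0.    -0.976] rot needed [-0.    -0.002 -0.001] to hover45 tool shift [-0.0089 -0.0004 -0.038 ] F [ 0.1  0.1 -4. ] Fn -3.4 M [ 0.52 -0.07  0.01]
```

Request:
servo_tool --moves '[{"dp": [0.0022, 0, 0.01], "delta_rot": [0, 0, 0], "fingers": 0}, {"dp": [0, 0, 0], "delta_rot": [0, 0, 0], "fingers": 0}]'

```text
clock: 17.75
position: [0.5415, 0.0725, 0.1632]
ee_rot: [0.26, 0.961, -0.004, -0.099]
contact_force: [-0.3, -0.2, -2.4]
width: 0.0139
gripper_force: 127.3
```

Request:
servo_tool --moves '[{"dp": [0.0022, 0, 0.01], "delta_rot": [0, 0, 0], "fingers": 0}, {"dp": [0, 0, 0], "delta_rot": [0, 0, 0], "fingers": 0}]'

```text
clock: 17.95
position: [0.5414, 0.0711, 0.1609]
ee_rot: [0.26, 0.96, -0.004, -0.1]
contact_force: [-0.1, 0.3, -2.9]
width: 0.014
gripper_force: 127.3
```

Request:
servo_tool --moves '[{"dp": [0.0022, 0, 0.01], "delta_rot": [0, 0, 0], "fingers": 0}, {"dp": [0, 0, 0], "delta_rot": [0, 0, 0], "fingers": 0}]'

```text
clock: 18.15
position: [0.5415, 0.0704, 0.1596]
ee_rot: [0.26, 0.96, -0.005, -0.099]
contact_force: [-0.9, 2.3, -0.5]
width: 0.0143
gripper_force: 127.9
```

```bash
python3 -c "
from h import *
rep2()"
```

```text
t 18.15 pos [0.5415 0.0704 0.1596] face-pin xs,y',n: [-0.     -0.0003 -0.016 ] n in tool [-0.218  0.    -0.976] rot needed [ 0.    -0.    -0.001] to hover45 tool shift [-0.01   -0.0003 -0.0449] F [-0.9  2.3 -0.5] Fn 0.7 M [ 0.53 -0.04 -0.06]
```

Request:
servo_tool --moves '[{"dp": [0.0022, 0, 0.01], "delta_rot": [0, 0, 0], "fingers": 0}, {"dp": [0, 0, 0], "delta_rot": [0, 0, 0], "fingers": 0}]'

```text
clock: 18.35
position: [0.5413, 0.0701, 0.1592]
ee_rot: [0.26, 0.961, -0.005, -0.099]
contact_force: [-3.2, 6.6, 7.9]
width: 0.0143
gripper_force: 129.4
```

Request:
servo_tool --moves '[{"dp": [0.0022, 0, 0.01], "delta_rot": [0, 0, 0], "fingers": 0}, {"dp": [0, 0, 0], "delta_rot": [0, 0, 0], "fingers": 0}]'

```text
clock: 18.55
position: [0.5411, 0.0698, 0.1588]
ee_rot: [0.259, 0.961, -0.005, -0.099]
contact_force: [-6.2, 10.8, 16.3]
width: 0.0141
gripper_force: 130.8
```

Request:
servo_tool --moves '[{"dp": [0.0022, 0, 0.01], "delta_rot": [0, 0, 0], "fingers": 0}, {"dp": [0, 0, 0], "delta_rot": [0, 0, 0], "fingers": 0}]'

```text
clock: 18.75
position: [0.5403, 0.0689, 0.1572]
ee_rot: [0.259, 0.961, -0.005, -0.1]
contact_force: [-7.8, 12.7, 18.2]
width: 0.014
gripper_force: 132.6
```

```bash
python3 -c "
from h import *
rep2()"
```

```text
t 18.75 pos [0.5403 0.0689 0.1572] face-pin xs,y',n: [-0.0013 -0.0003 -0.0187] n in tool [-0.219 -0.001 -0.976] rot needed [-0.001  0.001 -0.002] to hover45 tool shift [-0.0094 -0.0004 -0.0479] F [-7.8 12.7 18.2] Fn 22.3 M [ 0.43  0.71 -0.35]
```

About 25 N net with no yield, which means hard stop. Retract and verify with a picture.

Request:
servo_tool --moves '[{"dp": [-0.045, 0, -0.195], "delta_rot": [0, 0, 0], "fingers": 0}, {"dp": [-0.045, 0, -0.195], "delta_rot": [0, 0, 0], "fingers": 0}, {"dp": [-0.045, -0.1, -0.195], "delta_rot": [0, 0, 0], "fingers": 0}, {"dp": [0, -0.2, 0], "delta_rot": [0, 0, 0], "fingers": 0}, {"dp": [0, -0.1, 0], "delta_rot": [0, 0, 0], "fingers": 0}]'

```text
clock: 19.25
position: [0.5343, 0.1988, 0.2171]
ee_rot: [0.259, 0.961, -0.004, -0.099]
contact_force: [-0.3, -1.0, -4.3]
width: 0.0143
gripper_force: 128.6
```

Request:
servo_tool --moves '[{"dp": [0, 0, 0], "delta_rot": [0, 0, 0], "fingers": 0}, {"dp": [0, 0, 0], "delta_rot": [0, 0, 0], "fingers": 0}]'

```text
clock: 19.45
position: [0.5341, 0.1955, 0.2169]
ee_rot: [0.261, 0.96, -0.004, -0.101]
contact_force: [-0.4, 0.1, -3.3]
width: 0.014
gripper_force: 128.6
```

```bash
python3 meas.py; python3 - <<'E'
from h import *
a,d=load('top');b,ds=load('side')
g=lambda i,x,y,w:cv2.resize(i[y-w:y+w,x-w:x+w,::-1],(400,400),interpolation=cv2.INTER_CUBIC)
o=np.zeros((400,800,3),np.uint8);o[:,:400]=g(a,254,181,18);o[:,400:]=g(b,233,198,24)
cv2.imwrite('pics/s3.png',o)
Q=cloud('side',ds);hs=cv2.cvtColor(b,cv2.COLOR_RGB2HSV).astype(int)
m=((hs[...,0]<8)|(hs[...,0]>172))&(hs[...,1]>100)&(hs[...,2]>80);m[:185]=0;m[215:]=0;m[:,:222]=0;m[:,:222]=0;m[:,250:]=0
q=Q[m];bl=(hs[...,1]<40)&(hs[...,2]>120);bl[:188]=0;bl[212:]=0;bl[:,:222]=0;bl[:,248:]=0
w=Q[bl];c=PIN-.016*n
print('red height over block', np.median((q-c)@n), 'block',np.percentile((w-c)@n,[25,50,75]),len(q),len(w))
E
```

```text
t 19.45 pos [0.5341 0.1955 0.2169] face-pin in xs,y',n: [-0.0122  0.0793  0.0846] tool shift: [0.0304 0.0791 0.0802] rot needed tool axes [0.003 0.222 0.001] F [-0.4  0.1 -3.3] M [ 0.45 -0.06 -0.02]
q [ 0.42  0.52  1.45 -0.39  1.6   2.08] w 0.013951492843028988
top handle z=a x+b [-0.271  0.047] 145
[[-1.10e-01  1.90e+01  7.60e-03  7.07e-02]
 [-9.00e-02  3.70e+01  7.00e-03  6.67e-02]
 [-7.00e-02  3.80e+01  6.60e-03  6.12e-02]
 [-5.00e-02  4.00e+01  7.40e-03  5.53e-02]]
top upper face 92 [0.0482 0.0046 0.0117] slopes [-0.179  0.011  0.02 ] x range 0.026 0.066
side handle z=a x+b [-0.267  0.047] 220
[[-1.10e-01  3.20e+01 -5.20e-03  7.16e-02]
 [-9.00e-02  5.70e+01 -4.70e-03  6.72e-02]
 [-7.00e-02  5.70e+01 -5.40e-03  6.16e-02]
 [-5.00e-02  5.90e+01 -6.20e-03  5.58e-02]]
side upper face 60 [ 0.0521 -0.013   0.0122] slopes [-0.199 -0.093  0.021] x range 0.036 0.066
red height over block nan block [-0.00445809 -0.00200127 -0.00056522] 0 44
  return _methods._mean(a, axis=axis, dtype=dtype,
  ret = ret.dtype.type(ret / rcount)
```

View pics/s3.png

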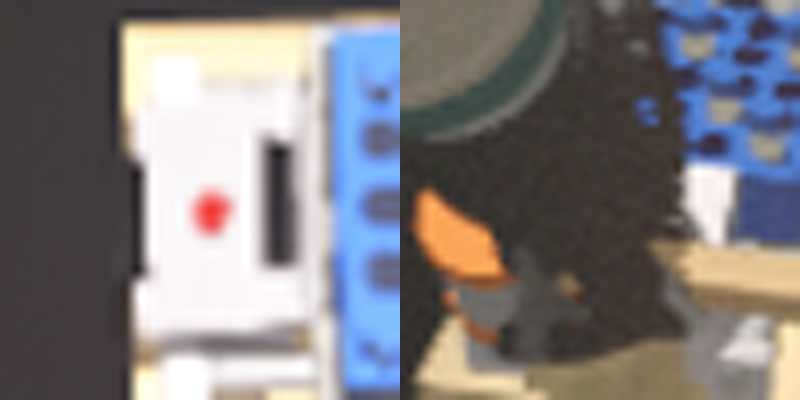

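Top half: red head at (212,213), centred between the cheeks, no yellow. The side view is blocked by the gripper. Now righting the mallet and going back over the mat; I'll check the pin from the side on the way.

Request:
servo_tool --moves '[{"dp": [-0.038, 0.1, -0.169], "delta_rot": [0, 0, 0], "fingers": 0}, {"dp": [-0.038, 0.1, -0.169], "delta_rot": [0, 0, 0], "fingers": 0}, {"dp": [0, 0, 0], "delta_rot": [0.85, 0, -0.19], "fingers": 0}, {"dp": [0, 0, 0], "delta_rot": [0.85, 0, -0.19], "fingers": 0}, {"dp": [0, 0, 0], "delta_rot": [0.85, 0, -0.19], "fingers": 0}]'

```text
clock: 20.05
position: [0.5343, 0.1949, 0.2988]
ee_rot: [0.132, 0.986, 0.01, -0.105]
contact_force: [-0.3, -0.1, -3.4]
width: 0.0141
gripper_force: 128.6
```

Request:
servo_tool --moves '[{"dp": [0, 0, 0], "delta_rot": [0.85, 0, -0.19], "fingers": 0}, {"dp": [0, 0, 0], "delta_rot": [0.85, 0, -0.19], "fingers": 0}, {"dp": [0, 0, 0], "delta_rot": [0.85, 0, -0.19], "fingers": 0}, {"dp": [0, 0, 0], "delta_rot": [0, -0.2, 0], "fingers": 0}, {"dp": [0, 0, 0], "delta_rot": [0, 0, 0], "fingers": 0}]'

```text
clock: 20.55
position: [0.5345, 0.1946, 0.2978]
ee_rot: [0.005, 0.992, 0.023, -0.12]
contact_force: [0.5, 0.3, -3.2]
width: 0.0143
gripper_force: 128.6
```

```bash
python3 meas.py | grep -E 't |handle|upper'; python3 - <<'E'
from h import *
TH=.24; FC=np.array([.0635,0,.0760])
s=readout.get_state(); w,x,y,z=s['ee_rot']; R=Ro.from_quat([x,y,z,w]).as_matrix()
a=R@[np.sin(TH),0,np.cos(TH)]; f=s['position']+R@FC
print('axis down',a.round(3),'face',f.round(4),'k in tool',R.T[:,2].round(3),'rot',np.cross(R.T@a,R.T@[0,0,-1]).round(3))
t=np.array([.525,.298,f[2]]);print('horizontal shift in tool',(R.T@(t-f)).round(4))
b,ds=load('side');Q=cloud('side',ds);hs=cv2.cvtColor(b,cv2.COLOR_RGB2HSV).astype(int)
c=PIN-.016*n; T=(Q-c)@np.stack([xs,np.cross(n,xs),n],1)
red=((hs[...,0]<8)|(hs[...,0]>172))&(hs[...,1]>90)&(hs[...,2]>70)&(abs(T).max(-1)<.03)
bl=(hs[...,1]<50)&(hs[...,2]>100)&(abs(T[...,0])<.03)&(abs(T[...,1])<.02)&(abs(T[...,2])<.02)
if red.any(): print('red',red.sum(),np.median(T[red],0).round(4),'block',bl.sum(),np.median(T[bl],0).round(4))
a_,d=load('top');Q=cloud('top',d);hs=cv2.cvtColor(a_,cv2.COLOR_RGB2HSV).astype(int);T=(Q-c)@np.stack([xs,np.cross(n,xs),n],1)
red=((hs[...,0]<8)|(hs[...,0]>172))&(hs[...,1]>90)&(abs(T).max(-1)<.03);bl=(hs[...,1]<50)&(hs[...,2]>100)&(abs(T[...,0])<.03)&(abs(T[...,1])<.02)&(abs(T[...,2])<.02)
print('top red',red.sum(),np.median(T[red],0).round(4),'block',bl.sum(),np.median(T[bl],0).round(4))
E
```

```text
t 20.55 pos [0.5345 0.1946 0.2978] face-pin in xs,y',n: [-0.0137  0.0883  0.1669] tool shift: [0.0378 0.1595 0.0948] rot needed tool axes [-0.517  0.236  0.06 ] F [ 0.5  0.3 -3.2] M [-0.02 -0.12 -0.01]
top handle z=a x+b [-0.337  0.04 ] 30
axis down [-0.    -0.004 -1.   ] face [0.578  0.1971 0.2087] k in tool [-0.238  0.004 -0.971] rot [ 0.004  0.001 -0.001]
horizontal shift in tool [-0.0467 -0.1033  0.0111]
top red 6 [-0.0005 -0.0024  0.0008] block 127 [-0.002   0.0007  0.0003]Traceback (most recent call last):
  File "meas.py", line 13, in <module>
    q=T[m]; t=q[q[:,2]<np.percentile(q[:,2],25)+.008]; A=np.c_[t[:,:2],np.ones(len(t))]
                       ~~~~~~~~~~~~~^^^^^^^^^^^
    return _quantile_unchecked(
        a, q, axis, out, overwrite_input, method, keepdims, weights)
    return _ureduce(a,
                    func=_quantile_ureduce_func,
    ...<5 lines>...
                    overwrite_input=overwrite_input,
                    method=method)
    r = func(a, **kwargs)
    result = _quantile(arr,
                       quantiles=q,
    ...<2 lines>...
                       out=out,
                       weights=wgt)
    slices_having_nans = np.isnan(arr[-1, ...])
                                  ~~~^^^^^^^^^
IndexError: index -1 is out of bounds for axis 0 with size 0
```

Request:
servo_tool --moves '[{"dp": [-0.078, -0.172, 0.0185], "delta_rot": [0, 0, 0], "fingers": 0}, {"dp": [-0.078, -0.172, 0.0185], "delta_rot": [0, 0, 0], "fingers": 0}, {"dp": [-0.078, -0.172, 0.0185], "delta_rot": [0, 0, 0], "fingers": 0}, {"dp": [0, 0, 0], "delta_rot": [0, 0, 0], "fingers": 0}, {"dp": [0, 0, 0], "delta_rot": [0, 0, 0], "fingers": 0}]'

```text
clock: 21.1
position: [0.4804, 0.2979, 0.2977]
ee_rot: [0.005, 0.992, 0.026, -0.12]
contact_force: [0.4, -0.6, -3.5]
width: 0.0142
gripper_force: 128.6
```

Request:
servo_tool --moves '[{"dp": [0.045, 0, 0.184], "delta_rot": [0, 0, 0], "fingers": 0}, {"dp": [0.045, 0, 0.184], "delta_rot": [0, 0, 0], "fingers": 0}, {"dp": [0.045, 0, 0.184], "delta_rot": [0, 0, 0], "fingers": 0}, {"dp": [0.045, 0, 0.184], "delta_rot": [0, 0, 0], "fingers": 0}, {"dp": [0, 0, 0], "delta_rot": [0, 0, 0], "fingers": 0}]'

```text
clock: 21.6
position: [0.4787, 0.2945, 0.1418]
ee_rot: [0.006, 0.992, 0.024, -0.125]
contact_force: [-2.2, -0.3, -3.9]
width: 0.0145
gripper_force: 128.3
```

```bash
python3 - <<'E'
from h import *
TH=.24; FC=np.array([.0635,0,.0760])
s=readout.get_state(); w,x,y,z=s['ee_rot']; R=Ro.from_quat([x,y,z,w]).as_matrix()
print('axis',(R@[np.sin(TH),0,np.cos(TH)]).round(3),'face',(s['position']+R@FC).round(4),s['contact_force'])
for nm in('top','side'):
    im,d=grab(nm);P=cloud(nm,d);h=cv2.cvtColor(im,cv2.COLOR_RGB2HSV).astype(int)
    near=np.hypot(P[...,0]-.525,P[...,1]-.298)<.05
    m=near&(h[...,1]>110)&(h[...,0]<30)&(P[...,2]>.02)&(P[...,2]<.2); q=P[m]
    if len(q)>20:
        zt=np.percentile(q[:,2],90);t=q[q[:,2]>zt-.012];A=np.c_[t[:,:2],np.ones(len(t))];c=np.linalg.lstsq(A,t[:,2],rcond=None)[0];print(nm,len(t),'top z',zt.round(4),np.median(t,0).round(4),'slopes xy',c[:2].round(3))
E
```

```text
axis [-0.01  -0.007 -1.   ] face [0.5214 0.296  0.0524] [-2.19911245 -0.27706338 -3.94013176]
side 161 top z 0.1211 [0.5237 0.3027 0.1197] slopes xy [ 0.006 -0.099]
```

Request:
servo_tool --moves '[{"dp": [0.023, 0, 0.095], "delta_rot": [0, 0, 0], "fingers": 0}, {"dp": [0.02, 0, 0.08], "delta_rot": [0, 0, 0], "fingers": 0}, {"dp": [0, 0, 0], "delta_rot": [0, 0, 0], "fingers": 0}, {"dp": [0.006, 0, 0.024], "delta_rot": [0, 0, 0], "fingers": 0}, {"dp": [0, 0, 0], "delta_rot": [0, 0, 0], "fingers": 0}]'

```text
clock: 22.2
position: [0.482, 0.2969, 0.1067]
ee_rot: [0.003, 0.993, 0.025, -0.118]
contact_force: [0.0, -1.5, -3.4]
width: 0.0141
gripper_force: 128.5
```

Request:
servo_tool --moves '[{"dp": [0.003, 0, 0.01], "delta_rot": [0, 0, 0], "fingers": 0}, {"dp": [0, 0, 0], "delta_rot": [0, 0, 0], "fingers": 0}]'

```text
clock: 22.4
position: [0.4815, 0.2968, 0.1039]
ee_rot: [0.004, 0.993, 0.025, -0.119]
contact_force: [-0.7, -0.7, -3.0]
width: 0.0141
gripper_force: 128.5
```

Request:
servo_tool --moves '[{"dp": [0.003, 0, 0.01], "delta_rot": [0, 0, 0], "fingers": 0}, {"dp": [0, 0, 0], "delta_rot": [0, 0, 0], "fingers": 0}]'

```text
clock: 22.6
position: [0.4813, 0.2966, 0.1012]
ee_rot: [0.004, 0.992, 0.025, -0.12]
contact_force: [-1.0, -0.9, -4.0]
width: 0.0138
gripper_force: 128.5
```

```bash
python3 - <<'E'
from h import *
TH=.24; FC=np.array([.0635,0,.0760])
s=readout.get_state(); w,x,y,z=s['ee_rot']; R=Ro.from_quat([x,y,z,w]).as_matrix()
print('axis',(R@[np.sin(TH),0,np.cos(TH)]).round(3),'face',(s['position']+R@FC).round(4),s['contact_force'],s['moment'])
E
```

```text
axis [-0.    -0.002 -1.   ] face [0.5248 0.2986 0.0123] [-1.04054552 -0.93705749 -4.02783581] [ 0.02230639 -0.08810102 -0.00185315]
```

Request:
servo_tool --moves '[{"dp": [0.005, 0, 0.019], "delta_rot": [0, 0, 0], "fingers": 0}, {"dp": [0, 0, 0], "delta_rot": [0, 0, 0], "fingers": 0}]'

```text
clock: 22.8
position: [0.4812, 0.2965, 0.0968]
ee_rot: [0.004, 0.992, 0.025, -0.12]
contact_force: [-0.5, -0.5, -4.0]
width: 0.0143
gripper_force: 128.5
```

Request:
servo_tool --moves '[{"dp": [0.002, 0, 0.01], "delta_rot": [0, 0, 0], "fingers": 0}, {"dp": [0, 0, 0], "delta_rot": [0, 0, 0], "fingers": 0}]'

```text
clock: 23.0
position: [0.4812, 0.2966, 0.095]
ee_rot: [0.004, 0.992, 0.025, -0.12]
contact_force: [0.3, -0.4, -3.0]
width: 0.0142
gripper_force: 128.5
```

Request:
servo_tool --moves '[{"dp": [0.002, 0, 0.01], "delta_rot": [0, 0, 0], "fingers": 0}, {"dp": [0, 0, 0], "delta_rot": [0, 0, 0], "fingers": 0}]'

```text
clock: 23.2
position: [0.4811, 0.2965, 0.093]
ee_rot: [0.004, 0.992, 0.025, -0.12]
contact_force: [0.4, 0.1, -3.0]
width: 0.0145
gripper_force: 128.5
```

Request:
servo_tool --moves '[{"dp": [0.002, 0, 0.01], "delta_rot": [0, 0, 0], "fingers": 0}, {"dp": [0, 0, 0], "delta_rot": [0, 0, 0], "fingers": 0}]'

```text
clock: 23.4
position: [0.481, 0.2965, 0.091]
ee_rot: [0.004, 0.992, 0.025, -0.12]
contact_force: [-0.5, -0.2, -4.1]
width: 0.0139
gripper_force: 128.5
```

Request:
servo_tool --moves '[{"dp": [0.002, 0, 0.01], "delta_rot": [0, 0, 0], "fingers": 0}, {"dp": [0, 0, 0], "delta_rot": [0, 0, 0], "fingers": 0}]'

```text
clock: 23.6
position: [0.4811, 0.2967, 0.0903]
ee_rot: [0.004, 0.993, 0.025, -0.12]
contact_force: [-1.4, -1.3, 3.2]
width: 0.0141
gripper_force: 129.9
```

```bash
python3 - <<'E'
from h import *
s=readout.get_state();print(s['position'],s['contact_force'],s['moment'])
for nm in('side',):
    im,d=grab(nm);P=cloud(nm,d);h=cv2.cvtColor(im,cv2.COLOR_RGB2HSV).astype(int)
    near=np.hypot(P[...,0]-.525,P[...,1]-.298)<.05
    m=near&(h[...,1]>110)&(h[...,0]<30)&(P[...,2]>.02)&(P[...,2]<.2); q=P[m]
    zt=np.percentile(q[:,2],90);t=q[q[:,2]>zt-.01];A=np.c_[t[:,:2],np.ones(len(t))];c=np.linalg.lstsq(A,t[:,2],rcond=None)[0];print(nm,len(t),'top z',zt.round(4),np.median(t,0).round(4),'slopes xy',c[:2].round(3))
E
```

```text
[0.48109641 0.29665166 0.09034414] [-1.36773692 -1.29686969  3.20411595] [-0.12197515  0.15766712  0.01514538]
side 150 top z 0.0677 [0.5244 0.3043 0.0661] slopes xy [-0.096  0.013]
```

Touchdown (7 N, top of head at 0.067). Releasing.

Request:
servo_tool --moves '[{"dp": [0, 0, 0], "delta_rot": [0, 0, 0], "fingers": 0.3}, {"dp": [0, 0, 0], "delta_rot": [0, 0, 0], "fingers": 0.6}, {"dp": [0, 0, 0], "delta_rot": [0, 0, 0], "fingers": 1}, {"dp": [0, 0, 0], "delta_rot": [0, 0, 0], "fingers": 1}, {"dp": [0, 0, 0], "delta_rot": [0, 0, 0], "fingers": 1}]' --force 20

```text
clock: 24.15
position: [0.4811, 0.2966, 0.0891]
ee_rot: [0.004, 0.993, 0.025, -0.12]
contact_force: [0.3, 0.2, 0.4]
width: 0.0817
gripper_force: 0.0
```

Request:
servo_tool --moves '[{"dp": [0, 0, -0.05], "delta_rot": [0, 0, 0], "fingers": 1}, {"dp": [0, 0, -0.1], "delta_rot": [0, 0, 0], "fingers": 1}, {"dp": [0, 0, -0.2], "delta_rot": [0, 0, 0], "fingers": 1}, {"dp": [0, 0, -0.2], "delta_rot": [0, 0, 0], "fingers": 1}, {"dp": [0, 0, -0.2], "delta_rot": [0, 0, 0], "fingers": 1}]'

```text
clock: 24.65
position: [0.517, 0.2985, 0.2371]
ee_rot: [0.004, 0.993, 0.025, -0.119]
contact_force: [0.5, -0.7, -0.1]
width: 0.0858
gripper_force: 0.0
```

Request:
servo_tool --moves '[{"dp": [-0.2, 0, 0], "delta_rot": [0, 0, 0], "fingers": 1}, {"dp": [-0.2, 0, 0], "delta_rot": [0, 0, 0], "fingers": 1}, {"dp": [0, 0, 0], "delta_rot": [0, 0, 0], "fingers": 1}, {"dp": [0, 0, 0], "delta_rot": [0, 0, 0], "fingers": 1}]'

```text
clock: 25.05
position: [0.4389, 0.2949, 0.2551]
ee_rot: [0.003, 0.993, 0.025, -0.118]
contact_force: [-0.5, 0.1, 0.2]
width: 0.0856
gripper_force: 0.0
```

```bash
python3 - <<'E'
from h import *
s=readout.get_state();print(s['position'],s['contact_force'])
im,d=grab('side');P=cloud('side',d);h=cv2.cvtColor(im,cv2.COLOR_RGB2HSV).astype(int);a,_=grab('top')
near=np.hypot(P[...,0]-.525,P[...,1]-.298)<.05
m=near&(h[...,1]>110)&(h[...,0]<30)&(P[...,2]>.02)&(P[...,2]<.2); q=P[m]
zt=np.percentile(q[:,2],90);t=q[q[:,2]>zt-.01];A=np.c_[t[:,:2],np.ones(len(t))];c=np.linalg.lstsq(A,t[:,2],rcond=None)[0];print(len(t),'top z',zt.round(4),np.median(t,0).round(4),'slopes xy',c[:2].round(3))
o=np.zeros((600,800,3),np.uint8);f=lambda i,sz:cv2.resize(i[...,::-1],sz,interpolation=cv2.INTER_CUBIC)
o[:,:400]=f(im[170:320,190:290],(400,600));o[:300,400:]=f(im[175:220,205:265],(400,300));o[300:,400:]=f(a[150:240,160:280],(400,300));cv2.imwrite('pics/end.png',o)
E
```

```text
[0.43888485 0.29485036 0.25513235] [-0.53806324  0.12497772  0.19673584]
184 top z 0.0671 [0.5233 0.3032 0.0653] slopes xy [ 0.021 -0.042]
```

View pics/end.png

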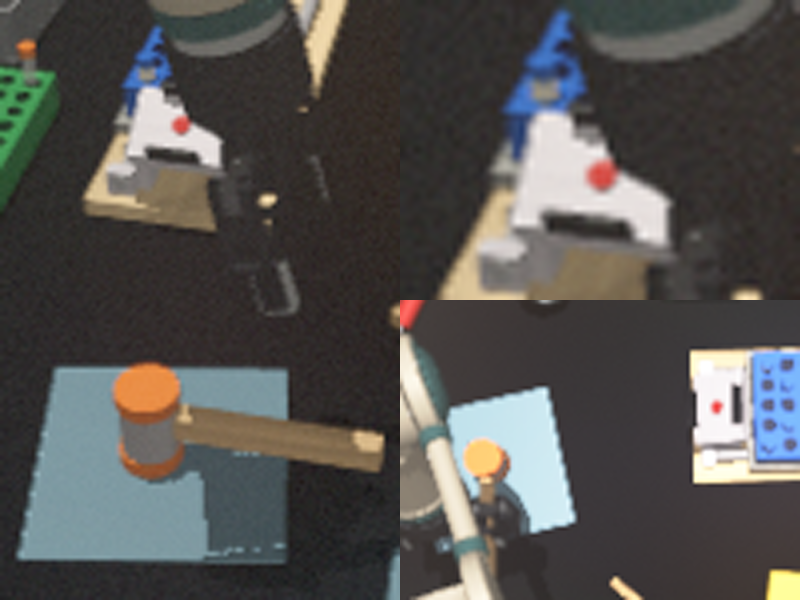

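The mallet stands upright on the far mat: head at (148,425), level to within 0.05 rad. The pin shows only a red disc at (600,175), with no yellow. The carriage still touches the bracket, at (748,410). Handing in.

```bash
python3 -c "
from h import *
print(manip.sign_off())"
```

```text
the job is handed in; nothing more can be done
None
```

I handed the job in at about 25 s of the 61 s limit, and the hand-in gave no verdict: the carriage is hard against its stop, the pin is driven in until no yellow shows and it resisted about 25 N, and the mallet stands upright and released on the far mat.

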